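Knock cured test plaques out of the gang mould and rack them

ROBOT

A 7-joint arm with a two-finger parallel gripper is mounted at the origin on the work surface; the furniture and walls round the work are solid. World frame = base frame: x ahead of the robot, y to its left, z up, the work surface at z = 0. Lengths are in m, angles in rad, forces in N, time in s.
With the tool pointing down it reaches from about 0.425 to 1.025 m from the base axis. Payload 9.4 kg.
Tool frame: the origin (TCP) lies midway between the tips of the shut fingers; the grasp point (between the pads) lies 19 mm behind it; x points along the fingers, y is the direction in which the jaws open and shut, and the axes are right-handed (so a half turn about x gives the same grasp; the last joint's range is limited). The gripper opens to 85 mm and grips with 20 to 120 N. Pads are 22 mm wide; open, the fingers measure 114 mm over their backs; the gripper's body (76 mm by 85 mm) begins 54 mm behind the grasp point. The pads swing forward as they close: fully open they stand 13 mm farther back than shut.
Start: joints at [-1.219, 0.599, -0.003, 1.599, 0.002, 0.943, -0.08], TCP at [0.301, 0.659, 0.195] pointing down, gripper open.
Joint ranges: [-2.57, 2.57], [-0.35, 1.97], [-1.29, 1.29], [0.11, 2.56], [-1.05, 4.19], [0.11, 1.86], [-2.63, 2.63]. Speed limits (rad/s): [2.22, 2.22, 3.01, 3.01, 3.14, 3.14, 3.14].

INTERFACE

Orientations are given as a unit quaternion [x, y, z, w].
In Python, from cell import bot, kinematics, readout, camera gives the robot as it stands. Calls block until the motion is done:
- bot.move_ptp(position, orientation): joint-space move of the TCP to a pose.
- bot.move_straight(position, rot=None, speed=0.15, max_force=None): straight line of the TCP; rot=None keeps the orientation; speed is the mean speed in m/s. With max_force (N) it stops when the force on the tool has changed by that much, and returns True; else False.
- bot.set_joints(angles): joint-space move.
- bot.command_gripper(opening, grasp_force=None): finger opening in m; grasp_force is the grip in N (None keeps the last); returns when the fingers have stopped.
- bot.sleep(seconds).
- kinematics.inverse_kinematics(position, orientation): joint angles nearest the present ones, or None.
- readout.get_obs(): the state.
- camera(name): name is "scene" or "top"; returns a dict with "color" (400x640x3 uint8, blue, green, red), "range_z" (400x640 float32, m along the optical axis (not along the pixel's ray), 0 where there is no reading), "camera_matrix" (3x3 intrinsics, pixels), "world_to_cam" (4x4, takes a point from world to camera coordinates). Camera axes: x right, y up, looking along -z (the intrinsics and any distortion apply to the point x, -y, -z); pixel columns grow to the right and rows downward; lengths in m; the calibration is good to about 2 mm. A picture is of the moment at which its call begins.
A pose or a line that the arm cannot do raises bot.MotionError and nothing moves.
- bot.sign_off(): hands the job in, once; it reports no verdict.
The state is a dict: "clock": time; "qpos": joint angles; "qd": joint speeds; "effort": joint torques, N m; "eef_pos": TCP position; "tcp_rot": TCP orientation; "contact_force": force on the tool from outside, world axes, zero at the start; "moment": the same for the moment, N m; "finger_gap": finger opening in m.
Only numpy, scipy, OpenCV 4.12 (cv2) and the standard library are available. Lean on these libraries where they do the work, as an engineer would, in place of code of your own. Each camera call takes 0.05 s, during which the arm holds its last target.

TASK

The cured plaques are stuck in the gang mould: take the knock-out rod from its cradle and push every plaque out from behind, through the hole at the back of its cavity, before you take hold of it. Stand each plaque on its long edge, fully down, in a slot of its own in the slotted rack, and leave the rod lying in its cradle again. Do not knock the spanner or the toggle clamp about, and do not tip the rack over.

Things in the scene. Friction and masses are not known exactly. Their poses are not given: they have to be found in the camera images.
- mould: heavy aluminium block that stands fast, 115 (x) x 160 (y) x 90 high; origin: centre of underside. Front face at x = -57.5 mm with four cavities, 14 wide, 62 high, 103 deep, at y = -60, -20, 20, 60 (1 to 4), floor z = 15. Back face at x = +57.5: plate 12 thick with a round 16 mm hole behind each cavity, same y, z = 45. Plaques come out towards its -x
- plaque_1: amber resin plaque, 100 long (x) x 12 thick (y) x 60 high (z), 120 g, origin at its centre; may be absent. Starts on its long edge in cavity 1 of the mould (centre at y = -60, z = 45 in the mould's frame), front edge 2 mm inside the front face, so it cannot be gripped. It clings: 6 to 10 N move it; after 30 mm it slides freely
- plaque_2: amber resin plaque, 100 long (x) x 12 thick (y) x 60 high (z), 120 g, origin at its centre; may be absent. Starts on its long edge in cavity 2 of the mould (centre at y = -20, z = 45 in the mould's frame), front edge 2 mm inside the front face, so it cannot be gripped. It clings: 6 to 10 N move it; after 30 mm it slides freely
- plaque_3: amber resin plaque, 100 long (x) x 12 thick (y) x 60 high (z), 120 g, origin at its centre; may be absent. Starts on its long edge in cavity 3 of the mould (centre at y = 20, z = 45 in the mould's frame), front edge 2 mm inside the front face, so it cannot be gripped. It clings: 6 to 10 N move it; after 30 mm it slides freely
- plaque_4: amber resin plaque, 100 long (x) x 12 thick (y) x 60 high (z), 120 g, origin at its centre; may be absent. Starts on its long edge in cavity 4 of the mould (centre at y = 60, z = 45 in the mould's frame), front edge 2 mm inside the front face, so it cannot be gripped. It clings: 6 to 10 N move it; after 30 mm it slides freely
- rod: knock-out rod, 0.2 kg: square wooden handle 24 x 24 x 100 mm, origin at its middle, x along the rod; brass shaft, 10 in diameter, from x = 50 to the tip at x = 110. The handle cannot enter the holes: with its shoulder (x = 50) against the mould's back, the pushed plaque stands 45 mm out of the front, still held in its cavity. Starts in the cradle, tip to the cradle's +x
- cradle: wooden cradle for the rod, fixed: base 110 (x) x 76 (y) x 8 mm, two notched uprights 9 thick at x = -41 and 41, 56 high, free space between; origin: centre of underside. Notches run along x, 27 wide at the bottom, flaring upward, floor at z = 30: the rod's axis lies at y = 0, z = 42, the middle of its handle over the origin
- rack: loose white plastic rack, 90 (x) x 156 (y) x 34 high; origin: centre of underside. Four slots along x, 15 wide, 20 deep, open at both ends, mouths rounded, at y = -57, -19, 19, 57, solid between them; a plaque in a slot stands on the floor (z = 14), its centre at x about 0, z = 44
- spanner: open-ended spanner lying flat on the bench, 30 x 190 (y) x 6 mm, origin at the centre of its underside; a bystander
- clamp: bench toggle clamp with a red grip, 70 x 172 x 58 high, origin at the centre of its underside; a bystander

How it is judged:
At the end, for the whole second after the job is handed in: each plaque stands on its long edge in its own rack slot: centre within 25 mm along, 6 mm across and 4 mm in height of its seat, lean under 0.25, turn under 0.2 rad; the rod lies in its cradle either way round, within 15 mm along, 6 across, 5 in height, 0.12 rad; rack level; all at rest ((y of plaque_1 in the frame of rack between -0.063 and -0.051 m or y of plaque_1 in the frame of rack between -0.025 and -0.013 m or y of plaque_1 in the frame of rack between 0.013 and 0.025 m or y of plaque_1 in the frame of rack between 0.051 and 0.063 m) and x of plaque_1 in the frame of rack between -0.025 and 0.025 m and z of plaque_1 in the frame of rack between 0.04 and 0.048 m and angle between the x axis of each of plaque_1, plaque_2, plaque_3, plaque_4 and the x axis of rack, either way round below 0.2 rad and angle between the z axis of each of plaque_1, plaque_2, plaque_3, plaque_4 and the z axis of rack, either way round below 0.25 rad and linear speed of each of plaque_1, plaque_2, plaque_3, plaque_4, rod, rack below 0.02 m/s and (y of plaque_2 in the frame of rack between -0.063 and -0.051 m or y of plaque_2 in the frame of rack between -0.025 and -0.013 m or y of plaque_2 in the frame of rack between 0.013 and 0.025 m or y of plaque_2 in the frame of rack between 0.051 and 0.063 m) and x of plaque_2 in the frame of rack between -0.025 and 0.025 m and z of plaque_2 in the frame of rack between 0.04 and 0.048 m and (y of plaque_3 in the frame of rack between -0.063 and -0.051 m or y of plaque_3 in the frame of rack between -0.025 and -0.013 m or y of plaque_3 in the frame of rack between 0.013 and 0.025 m or y of plaque_3 in the frame of rack between 0.051 and 0.063 m) and x of plaque_3 in the frame of rack between -0.025 and 0.025 m and z of plaque_3 in the frame of rack between 0.04 and 0.048 m and (y of plaque_4 in the frame of rack between -0.063 and -0.051 m or y of plaque_4 in the frame of rack between -0.025 and -0.013 m or y of plaque_4 in the frame of rack between 0.013 and 0.025 m or y of plaque_4 in the frame of rack between 0.051 and 0.063 m) and x of plaque_4 in the frame of rack between -0.025 and 0.025 m and z of plaque_4 in the frame of rack between 0.04 and 0.048 m and x of rod in the frame of cradle between -0.015 and 0.015 m and y of rod in the frame of cradle between -0.006 and 0.006 m and z of rod in the frame of cradle between 0.037 and 0.047 m and angle between the x axis of rod and the x axis of cradle, either way round below 0.12 rad and angle between rack's own z axis and vertical below 0.05 rad); the robot touches nothing.
It fails at once if the fingers take hold of a plaque that has not yet been pushed out of its cavity ((contact force between the fingers and plaque_1 above 2 N and distance of plaque_1 from where it was at the start of the episode below 0.015 m) or (contact force between the fingers and plaque_2 above 2 N and distance of plaque_2 from where it was at the start of the episode below 0.015 m) or (contact force between the fingers and plaque_3 above 2 N and distance of plaque_3 from where it was at the start of the episode below 0.015 m) or (contact force between the fingers and plaque_4 above 2 N and distance of plaque_4 from where it was at the start of the episode below 0.015 m)).
It fails at once if the spanner or the toggle clamp is knocked more than 3 cm from its place (distance of any of spanner, clamp from where it was at the start of the episode above 0.03 m).
It fails at once if the rack is tipped over (angle between rack's own z axis and vertical above 0.5 rad).
Of plaque_1, plaque_2, plaque_3, plaque_4 only 3 to 4 are there at a start; the rules pass over those that are not, and their reading is None.
At some moment in a run one of rod, rack may be knocked a few centimetres aside while the robot is not near it.
It also fails if it takes over 210 s, if anything falls off the work surface, if the arm or the gripper's body presses on something with over 40 N, if the wrist force passes 120 N, or if a joint passes its speed limit or range.

## Working session

There is one attempt and no reset: what is moved stays moved. The work goes in short steps, each a Python script; the robot and the scene stay as the last script left them, time stands still between calls to the robot, and variables do not carry over. Pictures are saved under pics/ and viewed, and the job is handed in when it is done.

```bash
ls -la; mkdir -p pics; python3 - <<'E'
from cell import bot,kinematics,readout,camera
import cv2,numpy as np
print(readout.get_obs())
for n in("scene","top"):
    c=camera(n); cv2.imwrite(f"pics/{n}0.png",c["color"]); np.savez(f"{n}0.npz",**c)
    print(n,c["camera_matrix"],c["world_to_cam"],[k for k in c], (c["range_z"]>0).mean())
E
```

```text
total 12
drwxr-xr-x  3 agent agent 4096 Dec  6 21:19 .
drwxr-xr-x 23 root  root  4096 Dec  6 21:19 ..
drwxr-xr-x  2 agent agent 4096 Dec  6 21:19 pics
{'clock': 0.0, 'qpos': array([-1.21869394,  0.60011988, -0.00256175,  1.60015628,  0.00181491,
        0.94290781, -0.0798358 ]), 'qd': array([-0.00132585, -0.00177163, -0.00111399,  0.00188399, -0.00058692,
       -0.0005649 ,  0.00044791]), 'effort': array([-1.15395342e-03, -7.76458168e+01,  1.56464204e+00, -2.58021855e+01,
        1.23026990e-02,  8.78079096e-03, -7.58314318e-07]), 'eef_pos': array([0.30122888, 0.65885795, 0.19461111]), 'tcp_rot': array([ 0.14987181,  0.69098838, -0.15098719,  0.69085191]), 'contact_force': array([ 0.60385005,  0.11782065, -0.22096918]), 'moment': array([ 0.00365618, -0.04878625,  0.02769444]), 'finger_gap': 0.08583113326691216}
scene [[472.59561833   0.         319.20829786]
 [  0.         472.59561833 191.08500349]
 [  0.           0.           1.        ]] [[ 0.89466497 -0.4465905  -0.01146813 -0.49967787]
 [ 0.28599407  0.55284001  0.78267191 -0.20085202]
 [-0.3431938  -0.70350896  0.62232882 -1.21818999]
 [ 0.          0.          0.          1.        ]] ['color', 'range_z', 'camera_matrix', 'world_to_cam'] 0.99590625
top [[417.58132228   0.         317.47619717]
 [  0.         417.58132228 198.68201135]
 [  0.           0.           1.        ]] [[-0.05187537 -0.99864752  0.00347449  0.01542434]
 [ 0.97683495 -0.0500184   0.20806644 -0.5413569 ]
 [-0.20761125  0.01418753  0.97810852 -1.03441864]
 [ 0.          0.          0.          1.        ]] ['color', 'range_z', 'camera_matrix', 'world_to_cam'] 0.99591015625
```

View pics/scene0.png

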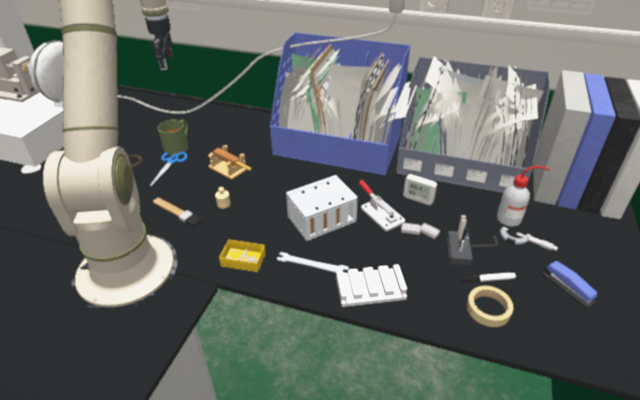

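View pics/top0.png

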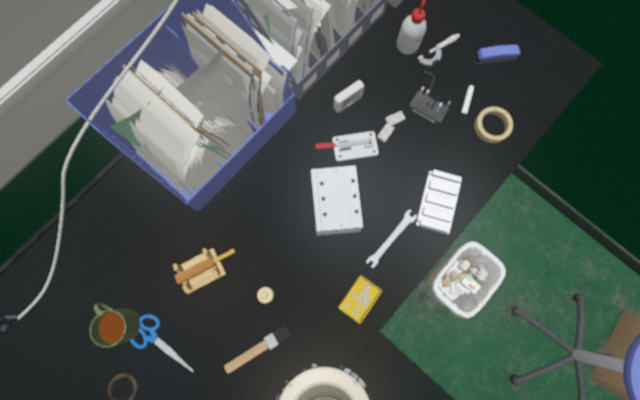

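```bash
python3 - <<'E'
import cv2,numpy as np
s=cv2.imread("pics/scene0.png");t=cv2.imread("pics/top0.png")
a=cv2.resize(s[130:310,200:470],None,fx=2.9,fy=2.9,interpolation=cv2.INTER_CUBIC)
b=cv2.resize(t[120:300,160:480],None,fx=2.5,fy=2.5,interpolation=cv2.INTER_CUBIC)
cv2.imwrite("pics/s1.png",a);cv2.imwrite("pics/t1.png",b)
E
```

```text
(no output)
```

View pics/s1.png

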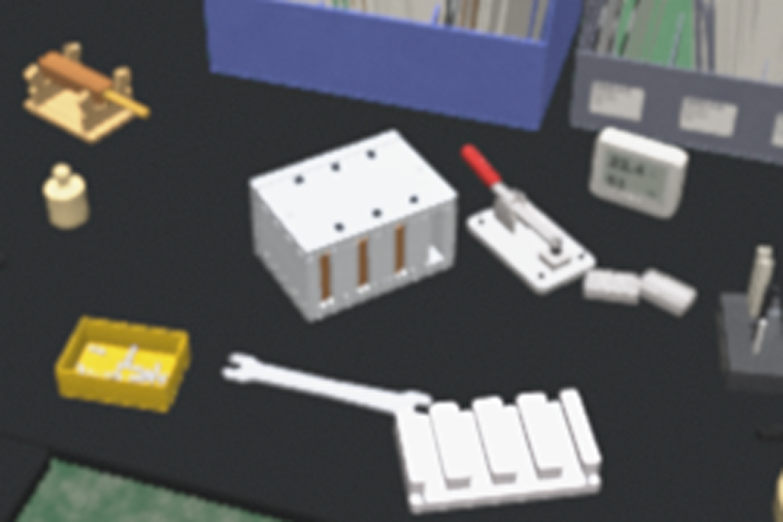

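View pics/t1.png

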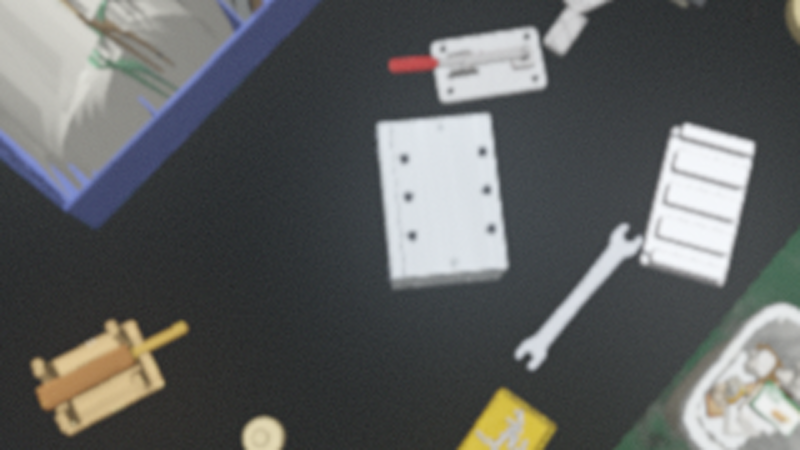

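```bash
cat > h.py <<'E'
import cv2,numpy as np
def cloud(c):
    K=c["camera_matrix"];W=c["world_to_cam"];d=c["range_z"]
    v,u=np.indices(d.shape)
    P=np.stack([(u-K[0,2])/K[0,0]*d,-(v-K[1,2])/K[1,1]*d,-d],-1)
    return (P-W[:3,3])@W[:3,:3]      # R^T (p-t)
def onplane(c,uv,z):
    K=c["camera_matrix"];W=c["world_to_cam"];uv=np.atleast_2d(np.asarray(uv,float))
    r=np.stack([(uv[:,0]-K[0,2])/K[0,0],-(uv[:,1]-K[1,2])/K[1,1],-np.ones(len(uv))],-1)@W[:3,:3]
    o=-W[:3,:3].T@W[:3,3]
    z=np.broadcast_to(z,(len(uv),))
    return o+r*((z-o[2])/r[:,2])[:,None]
def proj(c,p):
    K=c["camera_matrix"];W=c["world_to_cam"];q=np.atleast_2d(p)@W[:3,:3].T+W[:3,3]
    return np.stack([K[0,0]*q[:,0]/-q[:,2]+K[0,2],K[1,1]*-q[:,1]/-q[:,2]+K[1,2]],-1)
def rect(c,mask,z,label=''):
    n,L,st,ce=cv2.connectedComponentsWithStats(mask.astype(np.uint8))
    i=1+np.argmax(st[1:,4]); m=(L==i).astype(np.uint8)
    cnt=max(cv2.findContours(m,cv2.RETR_EXTERNAL,cv2.CHAIN_APPROX_NONE)[0],key=len)[:,0]
    p=onplane(c,cnt,z)[:,:2]
    r=cv2.minAreaRect((p*1000).astype(np.float32)); print(label,'px',ce[i].round(0),'rect mm',np.round(r[0],1),np.round(r[1],1),'ang',round(r[2],2)); return r,m
E
python3 - <<'E'
import numpy as np,cv2
from h import *
for n in("scene","top"):
    c=dict(np.load(n+"0.npz")); P=cloud(c); Z=P[...,2]; hsv=cv2.cvtColor(c["color"],cv2.COLOR_BGR2HSV)
    X,Y=P[...,0],P[...,1]
    print(n,'bench z',np.median(Z[(abs(X-.6)<.3)&(abs(Y)<.25)&(c["color"].max(-1)<60)]))
    ws=(hsv[...,1]<60)&(hsv[...,2]>120)
    m=(Z>.083)&(Z<.097)&ws&(X>.2)&(X<.9)&(abs(Y)<.35)
    rect(c,m,.09,'mould')
    print(np.median(Z[m]))
    m=(Z>.006)&(Z<.045)&ws&(X>.3)&(X<1)&(Y<0)&(Y>-.5)
    mm,L,st,ce=cv2.connectedComponentsWithStats(m.astype(np.uint8))
    for i in range(1,mm):
        if st[i,4]>60: print(ce[i].round(),st[i,4],X[L==i].mean().round(3),Y[L==i].mean().round(3),Z[L==i].max().round(3))
E
```

```text
scene bench z -0.0003077958258011645
mould px [321. 196.] rect mm [534.5 -64.7] [163.5 124.1] ang 2.46
0.08970033988347373
[415. 168.] 68 0.89 -0.014 0.045
[443. 173.] 106 0.952 -0.076 0.045
[419. 195.] 285 0.828 -0.123 0.045
[382. 213.] 723 0.694 -0.133 0.045
[323. 224.] 669 0.518 -0.102 0.045
[507. 218.] 191 0.984 -0.319 0.045
[420. 229.] 291 0.754 -0.233 0.017
[517. 237.] 206 0.969 -0.377 0.019
[371. 285.] 2180 0.522 -0.35 0.04
[497. 277.] 193 0.819 -0.461 0.02
top bench z 0.00046813616544641874
mould px [336. 198.] rect mm [535.2 -59.4] [160.6 115.5] ang 2.32
0.0904890821544442
[432.  55.] 202 0.965 -0.373 0.021
[467.  99.] 157 0.82 -0.457 0.021
[390. 125.] 319 0.754 -0.23 0.018
[355. 145.] 988 0.696 -0.126 0.045
[439. 201.] 1964 0.525 -0.338 0.041
[406. 219.] 87 0.482 -0.25 0.013
[338. 232.] 71 0.456 -0.064 0.045
[379. 252.] 99 0.398 -0.17 0.011
```

```bash
python3 - <<'E'
import numpy as np,cv2
from h import *
S=dict(np.load("scene0.npz"));T=dict(np.load("top0.npz"))
th=np.deg2rad(2.32+90); ex=np.array([np.cos(th),np.sin(th),0]); ey=np.array([-ex[1],ex[0],0]); c0=np.array([.535,-.060,0])
im=cv2.resize(S["color"],None,fx=4,fy=4,interpolation=cv2.INTER_CUBIC)
def dr(p,col):
    u=(proj(S,p)+.5)*4-.5
    cv2.polylines(im,[np.round(u).astype(np.int32)],True,col,1)
for k,y in enumerate((-60,-20,20,60)):
    q=np.array([c0+ex*-.0575+ey*(y+dy)/1000+np.array([0,0,z/1000]) for dy,z in((-7,15),(7,15),(7,77),(-7,77))])
    dr(q,(0,255,0))
    uv=proj(S,q.mean(0))[0].round().astype(int); print(k+1,uv,S["color"][uv[1],uv[0]])
dr(np.array([c0+ex*a+ey*b+np.array([0,0,.09]) for a,b in((-.0575,-.08),(-.0575,.08),(.0575,.08),(.0575,-.08))]),(0,0,255))
cv2.imwrite("pics/s2.png",im[680:980,1120:1500].repeat(2,0).repeat(2,1))
it=cv2.resize(T["color"],None,fx=6,fy=6,interpolation=cv2.INTER_CUBIC)
cv2.imwrite("pics/t2.png",it[195*6:250*6,360*6:480*6] if 0 else it[160*6:250*6,365*6:475*6])
cv2.imwrite("pics/t3.png",it[235*6:300*6,165*6:245*6])
E
```

```text
1 [350 212] [149 148 147]
2 [338 217] [ 66  93 124]
3 [325 221] [ 54  86 121]
4 [312 226] [ 53  86 121]
```

View pics/s2.png

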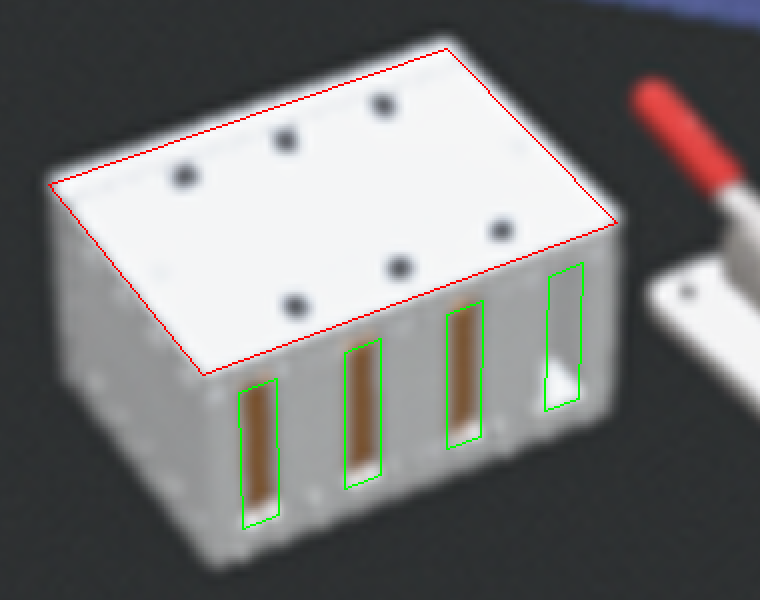

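View pics/t2.png

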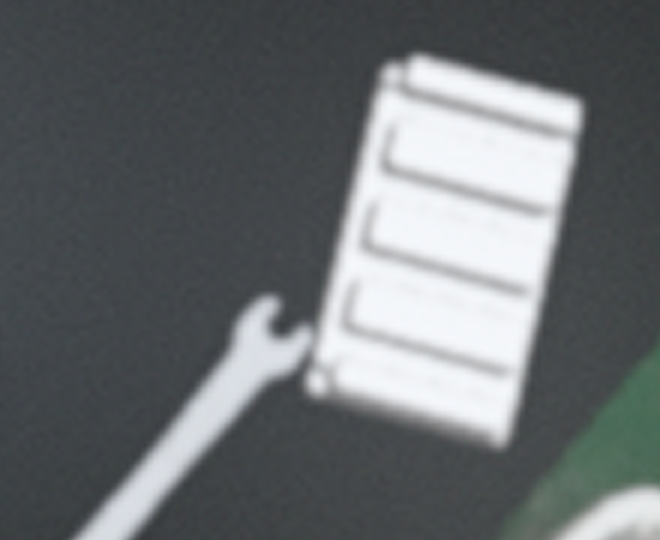

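View pics/t3.png

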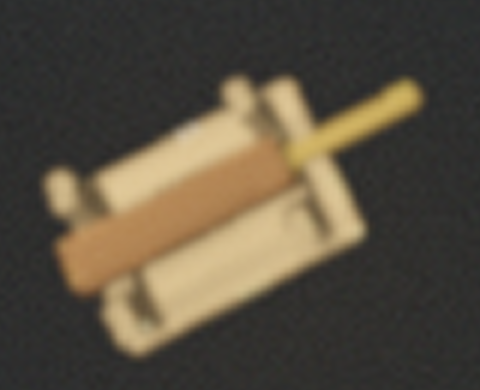

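```bash
python3 - <<'E'
import numpy as np,cv2
from h import *
T=dict(np.load("top0.npz"));hsv=cv2.cvtColor(T["color"],cv2.COLOR_BGR2HSV)
for n,(u,v) in dict(handle=(190,270),handle2=(205,264),base=(193,263),base2=(207,276),brass=(228,254),up=(174,267)).items(): print(n,hsv[v,u],T["color"][v,u],cloud(T)[v,u].round(3))
S=dict(np.load("scene0.npz"));hs=cv2.cvtColor(S["color"],cv2.COLOR_BGR2HSV)
for n,(u,v) in dict(handle=(224,155),base=(230,172),brass=(248,166)).items(): print(n,hs[v,u],cloud(S)[v,u].round(3))
E
```

```text
handle [ 16 135 181] [ 85 135 181] [0.375 0.319 0.052]
handle2 [ 15 134 177] [ 84 132 177] [0.387 0.28  0.056]
base [ 20  83 222] [150 198 222] [0.395 0.324 0.009]
base2 [ 20  84 213] [143 190 213] [0.359 0.287 0.009]
brass [ 22 135 194] [ 91 167 194] [0.411 0.224 0.045]
up [ 20  86 192] [127 170 192] [0.384 0.359 0.054]
handle [ 14 151 205] [0.369 0.308 0.054]
base [ 18 109 140] [0.366 0.248 0.025]
brass [ 20 146 175] [ 0.438  0.29  -0.002]
```

```bash
cat >> h.py <<'E'
def rod_find(c,label=''):
    hsv=cv2.cvtColor(c["color"],cv2.COLOR_BGR2HSV).astype(int);P=cloud(c)
    A=(P[...,0]>.15)&(P[...,0]<.9)&(P[...,1]>.05)&(P[...,1]<.5)
    m=(hsv[...,0]<=18)&(hsv[...,0]>8)&(hsv[...,1]>110)&(hsv[...,2]>90)&A
    return rect(c,m,.054,label+'handle')
def rack_find(c,label=''):
    P=cloud(c);hsv=cv2.cvtColor(c["color"],cv2.COLOR_BGR2HSV)
    m=(P[...,2]>.027)&(P[...,2]<.042)&(hsv[...,1]<60)&(hsv[...,2]>110)&(P[...,0]>.3)&(P[...,0]<.8)&(P[...,1]<-.22)&(P[...,1]>-.55)
    m=cv2.morphologyEx(m.astype(np.uint8),cv2.MORPH_CLOSE,np.ones((7,7)))
    return rect(c,m,.034,label+'rack')
E
python3 - <<'E'
import numpy as np,cv2
from h import *
for n in("scene","top"):
    c=dict(np.load(n+"0.npz"));hsv=cv2.cvtColor(c["color"],cv2.COLOR_BGR2HSV).astype(int);P=cloud(c)
    r,m=rod_find(c,n);
    print('handle cloud', [np.round(np.median(P[m>0][:,i]),4) for i in range(3)])
    A=(P[...,0]>.25)&(P[...,0]<.5)&(P[...,1]>.15)&(P[...,1]<.45)
    b=A&(P[...,2]>.003)&(P[...,2]<.016)&(hsv[...,1]>50)
    q=P[b][:,:2]*1000
    print('base pts',b.sum(),cv2.minAreaRect(q.astype(np.float32)))
    tan=A&(hsv[...,1]>50)&(hsv[...,2]>90)&(hsv[...,0]>8)&(hsv[...,0]<26)
    br=A&tan&(P[...,2]>.030)&(P[...,2]<.06)
    r,m=rack_find(c,n)
    im=c["color"].copy(); im[b]=(0,255,0); im[m>0]=(0,0,255)
    cv2.imwrite(f"pics/m_{n}.png",im)
E
```

```text
scenehandle px [226. 160.] rect mm [360.2 274.8] [103.  158.1] ang 23.09
handle cloud [np.float64(0.3712), np.float64(0.3029), np.float64(0.0429)]
base pts 295 ((344.11907958984375, 333.1188659667969), (152.9657440185547, 262.5670166015625), 11.561612129211426)
scenerack px [371. 281.] rect mm [ 525.  -345.7] [ 83.1 156.1] ang 70.8
tophandle px [193. 271.] rect mm [373.8 307.9] [ 28.6 105.8] ang 24.09
handle cloud [np.float64(0.3721), np.float64(0.3107), np.float64(0.0535)]
base pts 701 ((348.4776611328125, 311.2126770019531), (163.7821807861328, 296.1554260253906), 8.084680557250977)
toprack px [440. 201.] rect mm [ 525.5 -340.9] [ 78.6 157.1] ang 70.58
```

View pics/m_top.png

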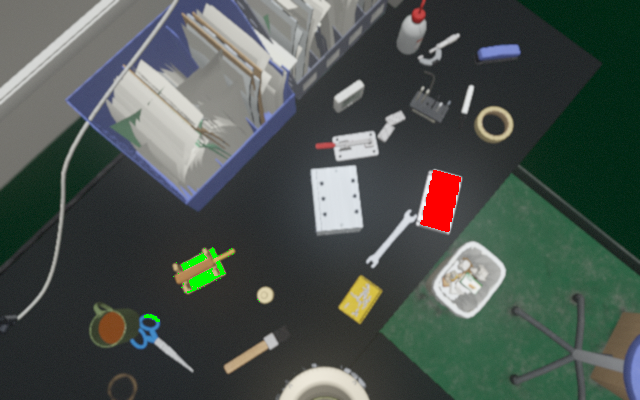

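```bash
cat >> h.py <<'E'
def boxfit(c,mask_fn,win,a0,h,z0=0.,label='',sz=None):
    """silhouette fit of an upright box; win=(x0,y0,x1,y1) px; a0 angle (rad) of its x axis; far edges at z=h, near edges at z0"""
    F=4;x0,y0,x1,y1=win
    im=cv2.resize(c["color"][y0:y1,x0:x1],None,fx=F,fy=F,interpolation=cv2.INTER_CUBIC)
    m=mask_fn(im).astype(np.uint8)
    n,L,st,ce=cv2.connectedComponentsWithStats(m);i=1+np.argmax(st[1:,4])
    cnt=max(cv2.findContours((L==i).astype(np.uint8),cv2.RETR_EXTERNAL,cv2.CHAIN_APPROX_NONE)[0],key=len)[:,0].astype(float)
    uv=(cnt+.5)/F-.5+[x0,y0]
    W=c["world_to_cam"];o=(-W[:3,:3].T@W[:3,3])[:2]
    Ph=onplane(c,uv,h)[:,:2];P0=onplane(c,uv,z0)[:,:2]
    a=a0
    for it in range(3):
        ax=[np.array([np.cos(a),np.sin(a)]),np.array([-np.sin(a),np.cos(a)])]
        mid=Ph.mean(0);ext=[];angs=[]
        for k in(0,1):
            row=[]
            for s in(-1,1):
                far=((mid-o)@ax[k])*s>0
                Q=Ph if far else P0
                d=Q@ax[k]*s; t=Q@ax[1-k]
                e=np.percentile(d,99.5)
                lo,hi=np.percentile(t,[3,97]);g=(d>e-.006)&(t>lo+.012)&(t<hi-.012)
                v=cv2.fitLine(Q[g].astype(np.float32),cv2.DIST_HUBER,0,.001,.001)[:,0]
                dd=v[:2] if v[:2]@ax[1-k]>0 else -v[:2]
                tt=np.arctan2(dd[1],dd[0])-(np.pi/2 if k==0 else 0)
                tt=(tt+np.pi)%(2*np.pi)-np.pi
                angs.append((tt,g.sum(),far)); row.append(s*np.median(d[g]))
            ext.append(row)
        w=[(t,n) for t,n,f in angs]
        a=np.average([t-a for t,_ in w],weights=[n for _,n in w])+a
    ctr=ax[0]*np.mean(ext[0])+ax[1]*np.mean(ext[1])
    print(label,'ctr',(ctr*1000).round(1),'size',[round((e[1]-e[0])*1000,1) for e in ext],'ang',np.rad2deg(a).round(2),[ (np.rad2deg(t).round(1),f) for t,_,f in angs])
    return ctr,a
def white(th): return lambda im:(im.min(-1)>th)
E
python3 - <<'E'
import numpy as np,cv2
from h import *
S=dict(np.load("scene0.npz"));T=dict(np.load("top0.npz"))
for c in(S,T):
    W=c["world_to_cam"];print('cam',-W[:3,:3].T@W[:3,3])
for th in(90,):
  boxfit(T,white(th),(300,155,372,245),np.deg2rad(92.3),.09,label='mould top')
  boxfit(S,white(th),(275,165,362,250),np.deg2rad(92.3),.09,label='mould sc')
  boxfit(T,white(th),(416,160,470,245),np.deg2rad(-19.4+90-1.5),.034,label='rack top')
  boxfit(S,white(th),(334,255,415,315),np.deg2rad(70),.034,label='rack sc')
P=cloud(T);hsv=cv2.cvtColor(T["color"],cv2.COLOR_BGR2HSV).astype(int)
A=(P[...,0]>.28)&(P[...,0]<.46)&(P[...,1]>.22)&(P[...,1]<.41)
b=A&(P[...,2]>.003)&(P[...,2]<.016)&(hsv[...,1]>50)
print('base',cv2.minAreaRect((P[b][:,:2]*1000).astype(np.float32)))
b=A&(P[...,2]>.047)&(P[...,2]<.062)&(hsv[...,1]>110)&(hsv[...,0]<19)
print('handle',b.sum(),cv2.minAreaRect((P[b][:,:2]*1000).astype(np.float32)))
b=A&(P[...,2]>.04)&(hsv[...,1]>50)&(hsv[...,1]<110)
print('uprights',b.sum(),cv2.minAreaRect((P[b][:,:2]*1000).astype(np.float32)))
tan=lambda im:(im[...,2]>90)
boxfit(T,tan,(165,235,222,300),np.deg2rad(-65.9),.008,label='cradle')
E
```

```text
cam [ 0.08641152 -0.96911993  0.90958561]
cam [0.31485954 0.00300152 1.1243583 ]
mould top ctr [536.9 -59.7] size [np.float64(120.7), np.float64(163.9)] ang 92.43 [(np.float32(92.4), np.True_), (np.float32(92.6), np.False_), (np.float32(92.6), np.True_), (np.float32(92.1), np.False_)]
mould sc ctr [538.1 -55.9] size [np.float64(120.8), np.float64(163.6)] ang 92.55 [(np.float32(92.6), np.False_), (np.float32(92.7), np.True_), (np.float32(92.6), np.True_), (np.float32(92.2), np.False_)]
rack top ctr [ 527.7 -340.5] size [np.float64(89.5), np.float64(160.3)] ang 70.71 [(np.float32(70.9), np.True_), (np.float32(70.5), np.False_), (np.float32(70.9), np.True_), (np.float32(70.6), np.False_)]
rack sc ctr [ 530.  -335.9] size [np.float64(101.5), np.float64(158.2)] ang 69.9 [(np.float32(70.8), np.False_), (np.float32(57.3), np.True_), (np.float32(70.4), np.True_), (np.float32(70.8), np.False_)]
base ((383.9224853515625, 295.6097106933594), (90.77958679199219, 166.78488159179688), 23.879491806030273)
handle 368 ((374.3666687011719, 308.6955261230469), (24.477853775024414, 99.99797821044922), 25.062753677368164)
uprights 168 ((378.4630432128906, 301.1286926269531), (74.51264953613281, 104.2840347290039), 25.479225158691406)
cradle ctr [379.5 309.7] size [np.float64(129.2), np.float64(94.2)] ang -71.72 [(np.float32(-75.8), np.True_), (np.float32(-85.0), np.False_), (np.float32(-65.9), np.False_), (np.float32(-66.0), np.True_)]
```

```bash
cat > m.py <<'E'
import numpy as np
from scipy.spatial.transform import Rotation as R
from cell import bot,kinematics,readout,camera
def quat(jdeg):
    j=np.deg2rad(jdeg);c,s=np.cos(j),np.sin(j)
    return R.from_matrix(np.array([[0,c,s],[0,s,-c],[-1,0,0]])).as_quat()
def st(l=''):
    o=readout.get_obs();Rm=R.from_quat(o['tcp_rot']).as_matrix()
    print(l,'t',round(o['clock'],2),'tcp',o['eef_pos'].round(4),'jaw',np.rad2deg(np.arctan2(Rm[1,1],Rm[0,1])).round(2),'tilt',np.rad2deg(np.arccos(-Rm[2,0])).round(2),'F',o['contact_force'].round(1),'gap',round(o['finger_gap'],4)); return o
E
python3 - <<'E'
from m import *
o=st()
for n,p,j in [('rod',(.3745,.309,.023),25),('rod',(.3745,.309,.023),205),('push',(.55,.05,.026),2.5),('push',(.55,.05,.026),182.5),('push4',(.477,.13,.026),2.5),('push4',(.477,.13,.026),182.5),('plq',(.557,-.13,.04),2.5),('plq',(.557,-.13,.04),182.5),('rack',(.474,-.32,.06),160.7),('rack',(.474,-.32,.06),-19.3),('rack',(.582,-.36,.06),-19.3),('rack',(.582,-.36,.06),160.7)]:
    print(n,j,None if (q:=kinematics.inverse_kinematics(list(p),list(quat(j)))) is None else np.round(q,2))
E
```

```text
t 0.1 tcp [0.3012 0.6589 0.1947] jaw 65.44 tilt 0.08 F [ 0.7 -0.1 -0.3] gap 0.0856
rod 25 [-0.85  0.61  0.06  2.28 -0.14  0.25 -0.22]
rod 205 [-0.48  0.65 -0.47  2.26  0.78  0.4   1.97]
push 2.5 [-0.31  0.65  0.17  2.13 -0.29  0.38  0.14]
push 182.5 [ 0.13  0.69 -0.48  2.1   0.65  0.5   2.35]
push4 2.5 [-0.47  0.62  0.13  2.26 -0.28  0.28 -0.05]
push4 182.5 [-0.09  0.64 -0.42  2.24  0.69  0.39  2.1 ]
plq 2.5 [ 0.03  0.64  0.15  2.08 -0.21  0.43  0.38]
plq 182.5 [-0.33  0.77  0.73  2.1  -0.91  0.62 -2.05]
rack 160.7 [-0.06  0.81  0.92  2.1  -1.    0.76 -1.97]
rack -19.3 [ 0.36  0.61  0.2   2.07 -0.25  0.48  0.41]
rack -19.3 [ 0.28  0.72  0.3   1.81 -0.33  0.65  0.44]
rack 160.7 [-0.04  0.91  0.92  1.83 -0.93  0.9  -2.15]
```

```bash
python3 - <<'E'
from m import *
from h import *
q=quat(24.8)
bot.command_gripper(.055,100)
bot.move_ptp([.3752,.3103,.15],list(q))
c=camera("top");rod_find(c)
bot.move_straight([.3752,.3103,.0235],speed=.12,max_force=15); st('down')
bot.command_gripper(.0,100); st('grip')
bot.move_straight([.3752,.3103,.15],speed=.15); o=st('up')
for n in("top","scene"):
    c=camera(n);cv2.imwrite(f"pics/rod_{n}.png",c["color"]);np.savez(f"rod_{n}.npz",**c)
E
python3 - <<'E'
import cv2
a=cv2.imread('pics/rod_top.png')[200:320,130:290];b=cv2.imread('pics/rod_scene.png')[90:210,170:330]
cv2.imwrite('pics/rod2.png',cv2.resize(cv2.hconcat([a,b]),None,fx=2.5,fy=2.5,interpolation=cv2.INTER_CUBIC))
E
```

```text
handle px [197. 269.] rect mm [376.5 304.2] [28.7 91.6] ang 25.75
down t 3.12 tcp [0.3754 0.3105 0.024 ] jaw 24.8 tilt 0.04 F [-0.2  0.4  0.6] gap 0.0552
grip t 3.68 tcp [0.3752 0.3103 0.0235] jaw 24.8 tilt 0.0 F [ 0.4  0.3 -0.7] gap -0.0006
up t 4.67 tcp [0.3748 0.31   0.1494] jaw 24.81 tilt 0.05 F [-0.8  0.5  0.9] gap -0.0001
```

View pics/rod2.png

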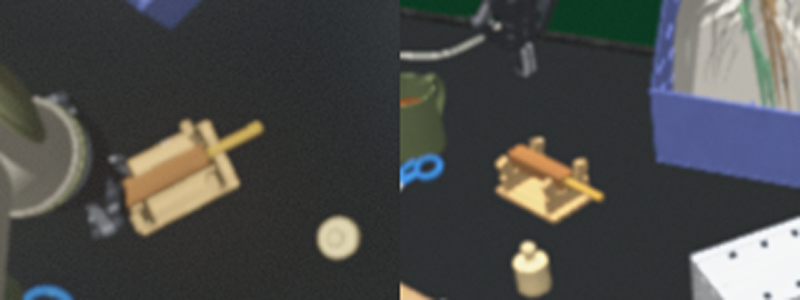

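```bash
python3 - <<'E'
from m import *
from h import *
o=st()
for n in("top","scene"):
    c=dict(np.load(f"rod_{n}.npz"));p=proj(c,np.array([.3748,.31,.1494]))[0];print(n,p, proj(c,np.array([0,0,0.])),proj(c,np.array([.3748,.31,.042])))
    im=c["color"].copy();cv2.circle(im,tuple(p.round().astype(int)),4,(0,0,255),1);cv2.imwrite(f"pics/rc_{n}.png",im)
print(kinematics.inverse_kinematics(list(o['eef_pos']),list(o['tcp_rot'])),o['qpos'])
E
```

```text
t 4.78 tcp [0.3748 0.3099 0.1491] jaw 24.8 tilt 0.1 F [ 0.2 -0.3  0.5] gap -0.0002
top [181.53367484 268.00785271] [[323.70280333 417.22073534]] [[194.77459029 269.92845934]]
scene [221.43746692 128.58831588] [[125.35875468 269.00534901]] [[226.06252963 157.11960205]]
[-0.93098845  0.38944302  0.16564133  2.18914603 -0.1156352   0.57258647
 -0.24723209] [-0.93093348  0.38943956  0.16556685  2.18914274 -0.11558251  0.57258608
 -0.24729056]
```

View pics/rc_scene.png

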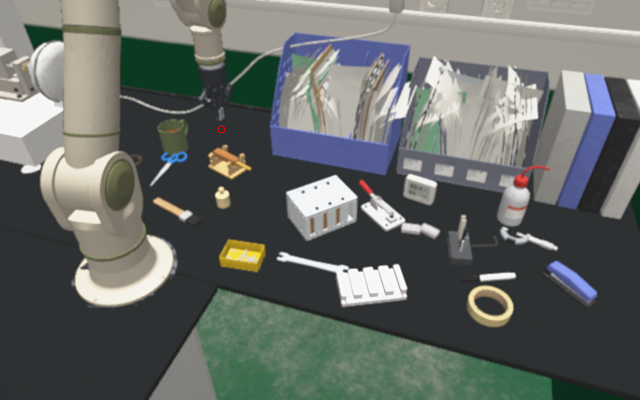

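View pics/rc_top.png

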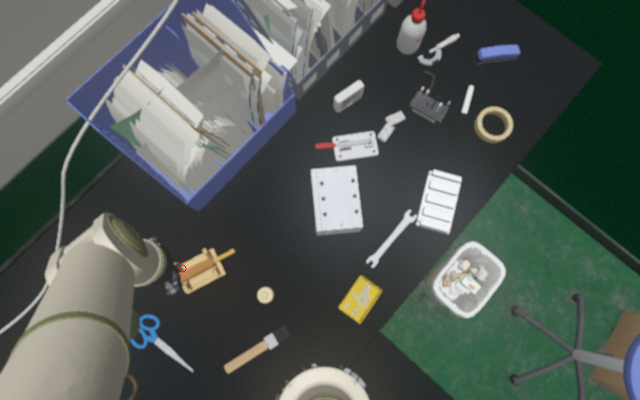

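```bash
python3 - <<'E'
from h import *
for n,(u0,v0,u1,v1) in dict(scene=(195,60,245,135),top=(120,225,200,310)).items():
    c=dict(np.load(f"rod_{n}.npz"));P=cloud(c)
    m=np.zeros(P.shape[:2],bool);m[v0:v1,u0:u1]=1
    m&=(P[...,2]>.11)&(P[...,2]<.35)&(np.hypot(P[...,0]-.375,P[...,1]-.31)<.2)
    q=P[m]
    print(n,m.sum())
    for z in np.arange(.11,.35,.02):
        g=q[(q[:,2]>=z)&(q[:,2]<z+.02)]
        if len(g)>3: print(round(z,2),len(g),np.median(g,0).round(3),g[:,:2].min(0).round(3),g[:,:2].max(0).round(3))
    cv2.imwrite(f"pics/g_{n}.png",cv2.resize(c["color"][v0:v1,u0:u1],None,fx=7,fy=7,interpolation=cv2.INTER_CUBIC))
E
```

```text
scene 1098
0.17 6 [0.374 0.302 0.187] [0.369 0.297] [0.383 0.31 ]
0.19 53 [0.374 0.301 0.2  ] [0.361 0.29 ] [0.391 0.312]
0.21 55 [0.374 0.299 0.218] [0.354 0.289] [0.398 0.311]
0.23 139 [0.375 0.301 0.24 ] [0.331 0.279] [0.419 0.335]
0.25 172 [0.376 0.297 0.26 ] [0.319 0.269] [0.432 0.333]
0.27 224 [0.367 0.292 0.279] [0.314 0.272] [0.435 0.346]
0.29 123 [0.362 0.293 0.296] [0.337 0.282] [0.415 0.318]
0.31 150 [0.365 0.278 0.322] [0.337 0.268] [0.41  0.318]
0.33 176 [0.367 0.278 0.34 ] [0.338 0.267] [0.41  0.314]
top 684
0.19 30 [0.374 0.299 0.201] [0.363 0.296] [0.39  0.309]
0.21 20 [0.378 0.299 0.218] [0.364 0.294] [0.388 0.302]
0.23 62 [0.355 0.294 0.241] [0.34  0.281] [0.42  0.318]
0.25 66 [0.35  0.289 0.26 ] [0.326 0.274] [0.429 0.322]
0.27 213 [0.333 0.289 0.278] [0.315 0.273] [0.435 0.336]
0.29 53 [0.34  0.289 0.297] [0.335 0.284] [0.354 0.301]
0.31 93 [0.363 0.278 0.322] [0.337 0.272] [0.408 0.312]
0.33 145 [0.367 0.277 0.34 ] [0.338 0.272] [0.409 0.301]
```

View pics/g_scene.png

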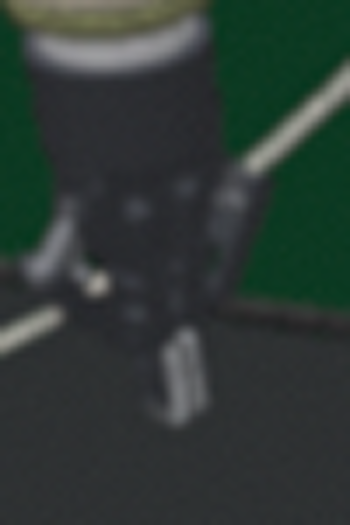

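View pics/g_top.png

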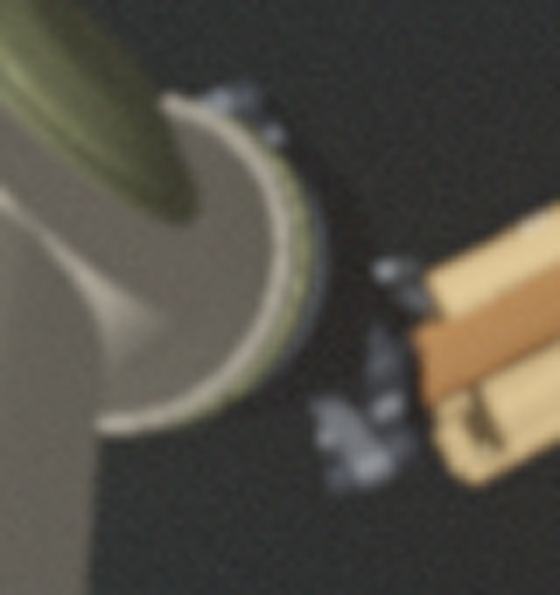

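The gripper shut to zero and missed the rod. Depth in both views puts the fingertips near z=0.187, but the reported TCP is 0.149, so they are about 35 mm higher than the readout says. I'll measure the offset with a guarded touch on clear bench before going on.

```bash
python3 - <<'E'
from m import *
o0=st()
bot.move_straight([.46,.22,.10],speed=.25)
bot.move_straight([.46,.22,.03],speed=.15,max_force=8); st('a')
r=bot.move_straight([.46,.22,-.06],speed=.03,max_force=5); st(f'touch {r}')
bot.move_straight([.46,.22,.03],speed=.15); st('up')
E
```

```text
t 4.78 tcp [0.3748 0.3099 0.1491] jaw 24.8 tilt 0.1 F [ 0.2 -0.3  0.5] gap -0.0002
a t 6.08 tcp [0.4597 0.2208 0.0305] jaw 24.87 tilt 0.02 F [ 0.2 -0.4  0.5] gap 0.0001
touch True t 8.06 tcp [ 0.4601  0.22   -0.0357] jaw 24.79 tilt 0.01 F [-0.9 -0.3 11.6] gap 0.0004
up t 8.65 tcp [0.46   0.2201 0.0297] jaw 24.81 tilt 0.03 F [ 0.6 -0.6 -0.1] gap -0.0002
```

```bash
cat >> m.py <<'E'
ZO=-.035   # fingertips really sit 35 mm above the reported TCP (bench touch)
def go(x,y,z,j=None,speed=.2,f=None):
    return bot.move_straight([x,y,z+ZO],None if j is None else list(quat(j)),speed=speed,max_force=f)
def ptp(x,y,z,j): return bot.move_ptp([x,y,z+ZO],list(quat(j)))
E
python3 - <<'E'
from m import *
from h import *
bot.command_gripper(.055,100)
ptp(.3752,.3103,.14,24.8)
print(go(.3752,.3103,.0235,speed=.12,f=10)); st('down')
bot.command_gripper(.0,100); st('grip')
go(.3752,.3103,.13,speed=.15); o=st('up')
for n in("top","scene"):
    c=camera(n);cv2.imwrite(f"pics/rodb_{n}.png",c["color"]);np.savez(f"rodb_{n}.npz",**c)
a=cv2.imread('pics/rodb_top.png')[200:320,130:290];b=cv2.imread('pics/rodb_scene.png')[90:210,170:330]
cv2.imwrite('pics/rodb2.png',cv2.resize(cv2.hconcat([a,b]),None,fx=2.5,fy=2.5,interpolation=cv2.INTER_CUBIC))
E
```

```text
False
down t 10.97 tcp [ 0.3755  0.3103 -0.0111] jaw 24.78 tilt 0.03 F [0.2 0.7 0. ] gap 0.055
grip t 11.37 tcp [ 0.3753  0.3106 -0.0107] jaw 24.8 tilt 0.06 F [-1.1 -1.3  9.3] gap 0.0225
up t 12.22 tcp [0.3748 0.3102 0.0945] jaw 24.82 tilt 0.03 F [-0.4 -0.  -2.9] gap 0.0223
```

View pics/rodb2.png

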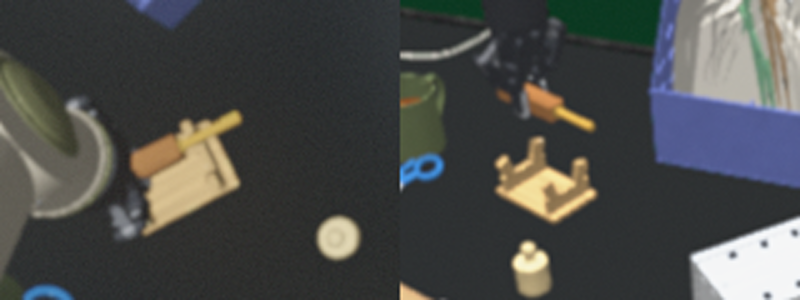

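```bash
cat >> h.py <<'E'
def tri(cs,uvs):
    A=[];b=[]
    for c,uv in zip(cs,uvs):
        p=onplane(c,uv,0)[0];W=c["world_to_cam"];o=-W[:3,:3].T@W[:3,3];d=(p-o)/np.linalg.norm(p-o)
        M=np.eye(3)-np.outer(d,d);A.append(M);b.append(M@o)
    return np.linalg.solve(sum(A),sum(b))
E
python3 - <<'E'
from h import *
win=dict(top=(195,235,240,270),scene=(205,110,260,150))
cs=[];tips=[];shs=[]
for n in("top","scene"):
    c=dict(np.load(f"rodb_{n}.npz"));x0,y0,x1,y1=win[n]
    im=cv2.resize(c["color"][y0:y1,x0:x1],None,fx=6,fy=6,interpolation=cv2.INTER_CUBIC)
    hsv=cv2.cvtColor(im,cv2.COLOR_BGR2HSV).astype(int)
    m=((hsv[...,0]>=19)&(hsv[...,0]<=30)&(hsv[...,1]>110)&(hsv[...,2]>110)).astype(np.uint8)
    k,L,s,ce=cv2.connectedComponentsWithStats(m);i=1+np.argmax(s[1:,4]);ys,xs=np.nonzero(L==i)
    pts=np.stack([xs,ys],1).astype(np.float32)
    v=cv2.fitLine(pts,cv2.DIST_L2,0,.01,.01)[:,0];d=v[:2]*(1 if v[0]>0 else -1);p0=v[2:]
    t=(pts-p0)@d; e=[(p0+d*q+.5)/6-.5+[x0,y0] for q in np.percentile(t,[.5,99.5])]
    print(n,len(pts),'shoulder',e[0].round(1),'tip',e[1].round(1)); cs.append(c);tips.append(e[1]);shs.append(e[0])
    vis=im.copy();vis[L==i]=(255,0,255);cv2.imwrite(f"pics/br_{n}.png",vis)
    print('  onplane .148 tip',onplane(c,e[1],.148).round(4),'sh',onplane(c,e[0],.148).round(4))
print('tri tip',tri(cs,tips).round(4),'sh',tri(cs,shs).round(4))
d=np.array([np.cos(np.deg2rad(-65.2)),np.sin(np.deg2rad(-65.2))]);print('FK tip if centred',np.array([.3748,.3102])+.11*d, np.array([.3748,.3102])+.05*d)
E
```

```text
top 5073 shoulder [201.  258.4] tip [225.5 245.7]
  onplane .148 tip [[0.4211 0.209  0.148 ]] sh [[0.3946 0.2658 0.148 ]]
scene 2611 shoulder [231.6 133.3] tip [247.  140.6]
  onplane .148 tip [[0.4226 0.2093 0.148 ]] sh [[0.3947 0.2705 0.148 ]]
tri tip [0.4217 0.2087 0.1485] sh [0.3938 0.265  0.1513]
FK tip if centred [0.42093973 0.21034448] [0.3957726  0.26481113]
```

View pics/br_scene.png

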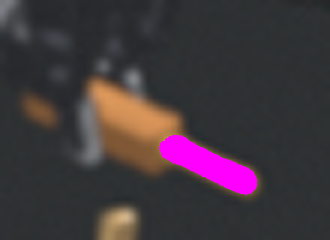

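View pics/br_top.png

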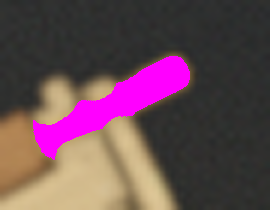

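```bash
cat >> m.py <<'E'
c0=np.array([.5374,-.0585]);th=np.deg2rad(92.5)
ex=np.array([np.cos(th),np.sin(th)]);ey=np.array([-ex[1],ex[0]])
def M(xm,ym): return c0+ex*xm+ey*ym
RO=.0018 # rod origin lies this far ahead (toward tip) of the tool
E
python3 - <<'E'
from m import *
from h import *
z=.0265
p=M(.125+.0575+RO,.060)
go(*p,.13,2.5,speed=.25)
go(*p,z,speed=.2); st('ready')
c=camera("top");cv2.imwrite("pics/al.png",cv2.resize(c["color"][150:290,240:400],None,fx=4,fy=4,interpolation=cv2.INTER_CUBIC))
p=M(.110+.048+RO,.060)
r=go(*p,z,speed=.05,f=4);st(f'insert hit={r}')
E
```

```text
ready t 13.98 tcp [ 0.4692  0.1236 -0.0082] jaw 2.57 tilt 0.02 F [ 0.9 -0.2 -2.8] gap 0.0224
insert hit=False t 14.68 tcp [ 0.4705  0.0984 -0.0085] jaw 2.47 tilt 0.01 F [ 0.2  0.4 -1.9] gap 0.0225
```

View pics/al.png

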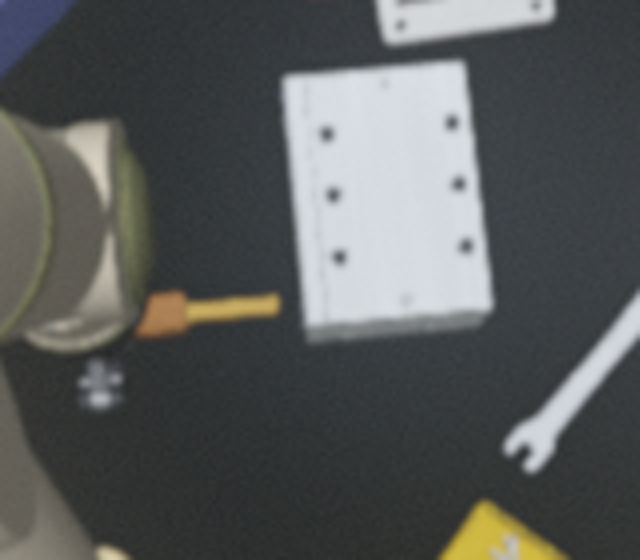

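```bash
python3 - <<'E'
from m import *
from h import *
z=.0265
def push(ym,insert=True):
    if insert:
        p=M(.125+.0575+RO,ym); go(*p,z,speed=.2)
        r=go(*M(.110+.048+RO,ym),z,speed=.06,f=4)
        st(f'insert {ym} hit={r}')
        if r: return False
    r=go(*M(.1070+RO,ym),z,speed=.04,f=26);st(f'push {ym} stop={r}')
    go(*M(.125+.0575+RO,ym),z,speed=.2);st('back')
    return True
push(.060,False) and push(.020)
for n in("top","scene"):
    c=camera(n);np.savez(f"p_{n}.npz",**c)
    cv2.imwrite(f"pics/p_{n}.png",cv2.resize(c["color"][150:300,240:440],None,fx=3.5,fy=3.5,interpolation=cv2.INTER_CUBIC))
E
```

```text
push 0.06 stop=True t 15.27 tcp [ 0.4701  0.0864 -0.0087] jaw 2.68 tilt 0.22 F [-1.6  0.5 -2.8] gap 0.0226
back t 15.59 tcp [ 0.4695  0.124  -0.0086] jaw 2.87 tilt 0.21 F [-0.2 -0.3 -1.7] gap 0.0226
insert 0.02 hit=False t 16.5 tcp [ 0.5104  0.1    -0.0084] jaw 2.7 tilt 0.22 F [-0.4  0.2 -2.5] gap 0.0225
push 0.02 stop=True t 17.09 tcp [ 0.5103  0.0899 -0.0087] jaw 3.0 tilt 0.5 F [ 0.   3.8 -4. ] gap 0.0221
back t 17.42 tcp [ 0.5094  0.1256 -0.0085] jaw 3.1 tilt 0.45 F [-0.2  0.5 -3. ] gap 0.0225
```

View pics/p_scene.png

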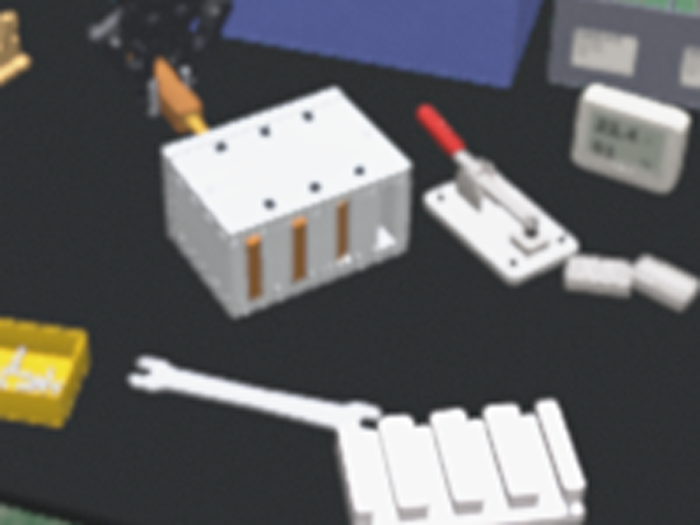

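View pics/p_top.png

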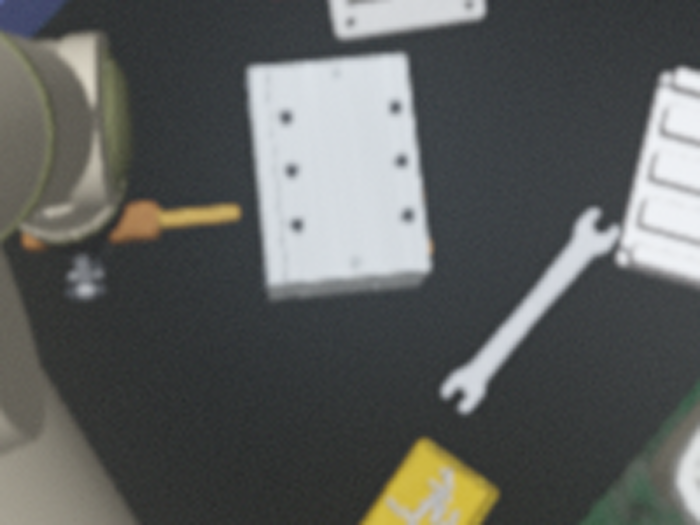

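```bash
python3 - <<'E'
from h import *
from m import M,ex
c=dict(np.load("p_top.npz"));x0,y0,x1,y1=270,195,320,230
im=cv2.resize(c["color"][y0:y1,x0:x1],None,fx=6,fy=6,interpolation=cv2.INTER_CUBIC)
hsv=cv2.cvtColor(im,cv2.COLOR_BGR2HSV).astype(int)
m=((hsv[...,0]>=19)&(hsv[...,0]<=30)&(hsv[...,1]>110)&(hsv[...,2]>110)).astype(np.uint8)
k,L,s,ce=cv2.connectedComponentsWithStats(m);i=1+np.argmax(s[1:,4]);ys,xs=np.nonzero(L==i)
pts=np.stack([xs,ys],1).astype(np.float32)
v=cv2.fitLine(pts,cv2.DIST_L2,0,.01,.01)[:,0];d=v[:2]*(1 if v[0]>0 else -1);p0=v[2:]
t=(pts-p0)@d; e=[(p0+d*q+.5)/6-.5+[x0,y0] for q in np.percentile(t,[.5,99.5])]
a,b=[onplane(c,q,.045)[0] for q in e];print(a.round(4),b.round(4),'len',np.linalg.norm(a-b).round(4),'ang',np.rad2deg(np.arctan2(*(b-a)[1::-1])))
print('expected tip',M(.0725,.02))
E
```

```text
[0.5118 0.075  0.045 ] [0.5146 0.0151 0.045 ] len 0.06 ang -87.31431015453121
expected tip [0.51425663 0.01305861]
```

```bash
python3 - <<'E'
from m import *
from h import *
z=.0265
def push(ym):
    go(*M(.125+.0575+RO,ym),z,2.5,speed=.2)
    r=go(*M(.110+.046+RO,ym),z,2.5,speed=.08,f=5)
    if r: st(f'insert {ym} hit={r}');return False
    r=go(*M(.1065+RO,ym),z,2.5,speed=.04,f=60);st(f'push {ym} stop={r}')
    return True
def back(ym): go(*M(.125+.0575+RO,ym),z,2.5,speed=.2)
push(.02)
c=camera("scene");np.savez(f"p_scene.npz",**c)
cv2.imwrite(f"pics/p2_scene.png",cv2.resize(c["color"][150:300,240:440],None,fx=3.5,fy=3.5,interpolation=cv2.INTER_CUBIC))
E
```

```text
push 0.02 stop=False t 19.63 tcp [ 0.5113  0.0488 -0.0087] jaw 2.48 tilt 0.15 F [-4.4  2.8 -3.1] gap 0.0221
```

View pics/p2_scene.png

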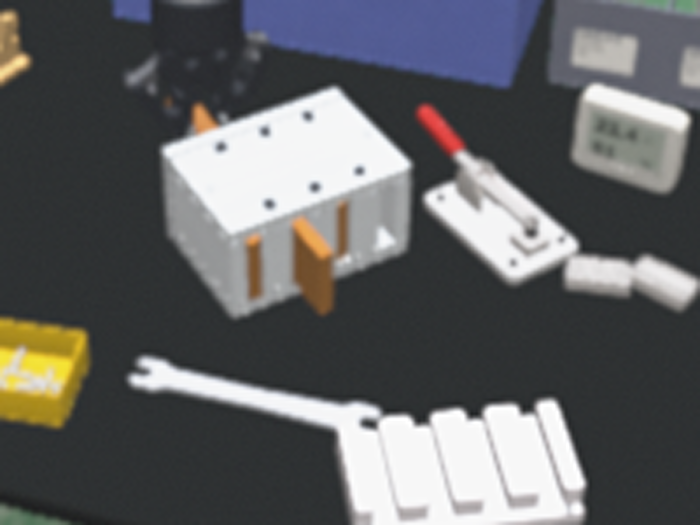

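Plaque 3 now stands well out of the front face, at zoomed pixel (313,265), and it took no excessive force. I'll push 4 and 2 the same way.

```bash
python3 - <<'E'
from m import *
from h import *
z=.0265
def back(ym): go(*M(.125+.0575+RO,ym),z,2.5,speed=.2)
def push(ym):
    go(*M(.125+.0575+RO,ym),z,2.5,speed=.2)
    r=go(*M(.110+.046+RO,ym),z,2.5,speed=.08,f=5)
    if r: st(f'insert {ym} hit={r}');return False
    r=go(*M(.1055+RO,ym),z,2.5,speed=.04,f=60);st(f'push {ym} stop={r}'); back(ym)
    return True
back(.02)
push(.06) and push(-.02); st()
for n in("scene","top"):
    c=camera(n);np.savez(f"p_{n}.npz",**c)
    cv2.imwrite(f"pics/p3_{n}.png",cv2.resize(c["color"][140:300,240:440],None,fx=3.5,fy=3.5,interpolation=cv2.INTER_CUBIC))
E
```

```text
push 0.06 stop=False t 22.46 tcp [ 0.4713  0.0459 -0.0086] jaw 2.48 tilt 0.14 F [-4.8  2.2 -2.3] gap 0.0219
push -0.02 stop=False t 25.43 tcp [ 0.5512  0.0497 -0.0088] jaw 2.49 tilt 0.15 F [-4.7  2.9 -2.5] gap 0.0227
 t 25.97 tcp [ 0.5499  0.1269 -0.0084] jaw 2.58 tilt 0.07 F [-0.2 -0.4 -1.4] gap 0.0222
```

View pics/p3_scene.png

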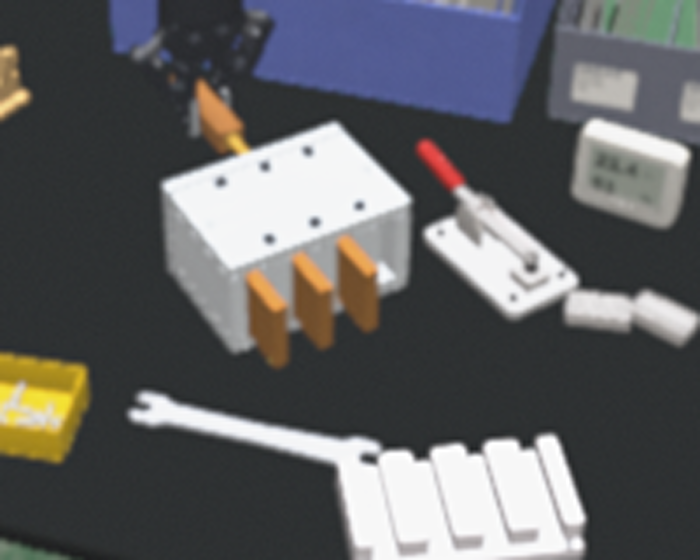

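View pics/p3_top.png

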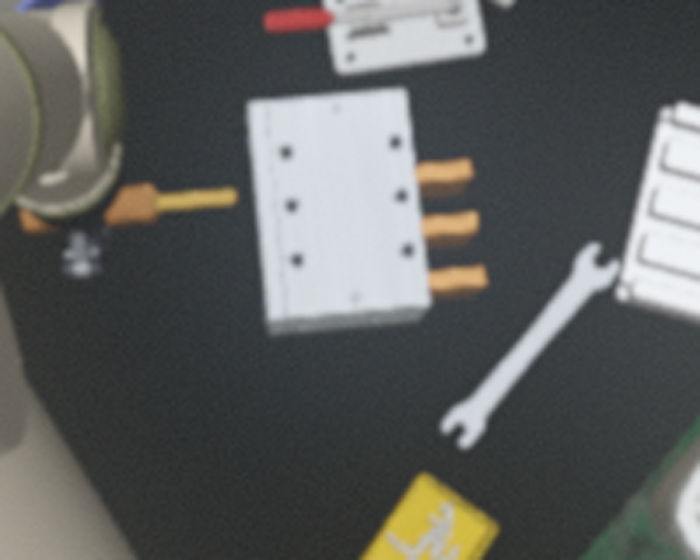

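```bash
python3 - <<'E'
from m import *
from h import *
p=M(.19,.0)
o=readout.get_obs();x,y=o['eef_pos'][:2]
go(x,y,.13,2.5,speed=.25)
go(.3752,.3103,.13,24.8,speed=.25)
go(.3752,.3103,.035,speed=.12,f=12);st('a')
r=go(.3752,.3103,.0225,speed=.03,f=6);st(f'seat {r}')
bot.command_gripper(.05);st('rel')
go(.3752,.3103,.15,speed=.2)
go(.45,.05,.20,24.8,speed=.3)
for n in("scene","top"):
    c=camera(n);np.savez(f"r_{n}.npz",**c);cv2.imwrite(f"pics/r_full_{n}.png",c["color"])
c=dict(np.load("r_top.npz"));rod_find(c,'top ')
rack_find(c)
boxfit(c,white(90),(416,160,470,245),np.deg2rad(70),.034,label='rack top')
a=cv2.imread('pics/r_full_top.png')[220:310,140:260];b=cv2.imread('pics/r_full_scene.png')[110:200,180:300]
cv2.imwrite('pics/r2.png',cv2.resize(cv2.hconcat([a,b]),None,fx=3.3,fy=3.3,interpolation=cv2.INTER_CUBIC));st()
E
```

```text
a t 28.74 tcp [0.3756 0.3103 0.0004] jaw 24.77 tilt 0.03 F [-0.3  0.5 -1.5] gap 0.0226
seat True t 29.14 tcp [ 0.3755  0.3107 -0.0106] jaw 24.81 tilt 0.08 F [ 0.1 -0.6  7.7] gap 0.0225
rel t 29.52 tcp [ 0.3751  0.3103 -0.0111] jaw 24.82 tilt 0.0 F [-0.3  0.2 -0.1] gap 0.0504
top handle px [179. 277.] rect mm [360.4 343.8] [ 29.  103.2] ang 28.74
rack px [440. 201.] rect mm [ 525.8 -340.6] [ 79.3 156.7] ang 70.58
rack top ctr [ 527.7 -340.5] size [np.float64(89.6), np.float64(160.5)] ang 70.71 [(np.float32(70.9), np.True_), (np.float32(70.4), np.False_), (np.float32(70.9), np.True_), (np.float32(70.7), np.False_)]
 t 31.48 tcp [0.4494 0.0514 0.1645] jaw 24.94 tilt 0.07 F [ 1.7  0.5 -0.1] gap 0.0502
```

View pics/r2.png

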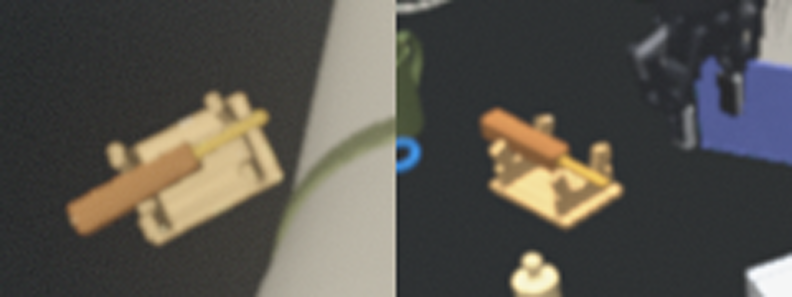

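View pics/r_full_top.png

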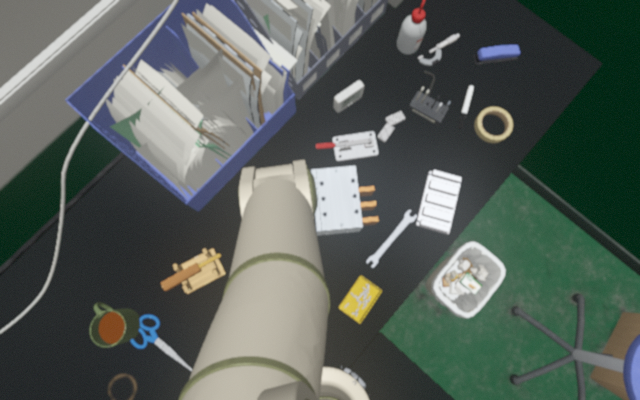

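```bash
python3 - <<'E'
from h import *
cs=[];E=[]
for n,(x0,y0,x1,y1) in dict(top=(150,240,226,300),scene=(200,135,255,180)).items():
    c=dict(np.load(f"r_{n}.npz"));cs.append(c)
    im=cv2.resize(c["color"][y0:y1,x0:x1],None,fx=6,fy=6,interpolation=cv2.INTER_CUBIC)
    hsv=cv2.cvtColor(im,cv2.COLOR_BGR2HSV).astype(int)
    for lab,m in (('handle',(hsv[...,0]<=17)&(hsv[...,0]>8)&(hsv[...,1]>115)&(hsv[...,2]>120)),('brass',(hsv[...,0]>=18)&(hsv[...,0]<=30)&(hsv[...,1]>115)&(hsv[...,2]>130))):
        m=cv2.morphologyEx(m.astype(np.uint8),cv2.MORPH_OPEN,np.ones((9,9)))
        k,L,s,ce=cv2.connectedComponentsWithStats(m);i=1+np.argmax(s[1:,4]);ys,xs=np.nonzero(L==i)
        pts=np.stack([xs,ys],1).astype(np.float32);v=cv2.fitLine(pts,cv2.DIST_L2,0,.01,.01)[:,0];d=v[:2]*(1 if v[0]>0 else -1);p0=v[2:]
        t=(pts-p0)@d;e=[(p0+d*q+.5)/6-.5+[x0,y0] for q in np.percentile(t,[.5,99.5])]
        print(n,lab,len(pts),e[0].round(1),e[1].round(1));E.append(e)
        im[L==i]=(255,0,255) if lab=='brass' else (255,255,0)
    cv2.imwrite(f"pics/rb_{n}.png",im)
print('handle back',tri(cs,[E[0][0],E[2][0]]),'front',tri(cs,[E[0][1],E[2][1]]));print('brass sh',tri(cs,[E[1][0],E[3][0]]),'tip',tri(cs,[E[1][1],E[3][1]]))
P=cloud(cs[0]);
for (u,v) in((166,286),(170,283),(175,280),(180,277),(185,274),(190,271),(195,268),(205,263),(212,259),(216,257)): print((u,v),P[v,u].round(3))
E
```

```text
top handle 14402 [162.  286.3] [197.8 266.8]
top brass 3026 [198.1 266.6] [220.1 254.2]
scene handle 9082 [206.4 145. ] [229.6 158.1]
scene brass 2767 [228.9 157.8] [244.4 165.6]
handle back [0.33588322 0.38801581 0.05573411] front [0.38324991 0.30278993 0.03957864]
brass sh [0.38223103 0.30174507 0.0421803 ] tip [0.41327022 0.24662086 0.03522126]
(166, 286) [0.338 0.377 0.057]
(170, 283) [0.345 0.366 0.06 ]
(175, 280) [0.352 0.355 0.056]
(180, 277) [0.358 0.343 0.056]
(185, 274) [0.365 0.331 0.054]
(190, 271) [0.372 0.32  0.049]
(195, 268) [0.379 0.308 0.048]
(205, 263) [0.391 0.283 0.045]
(212, 259) [0.401 0.267 0.038]
(216, 257) [0.405 0.257 0.036]
```

View pics/rb_scene.png

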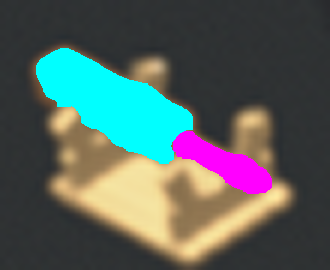

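View pics/rb_top.png

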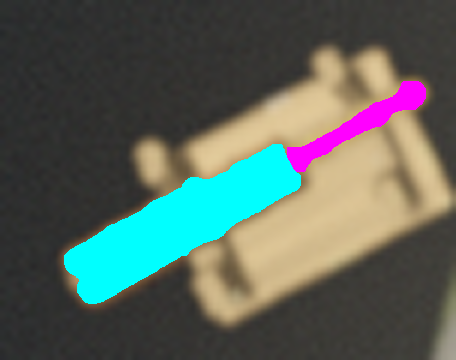

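The knock has hit the rod: its handle is now about 38 mm backward in the cradle, nose-down and turned about 4°. I'll regrip it with the tool tilted to match, lift it and reseat it level.

```bash
python3 - <<'E'
from m import *
from h import *
phi=np.deg2rad(5.5);a=np.deg2rad(-61.3);d=np.array([np.cos(a),np.sin(a),0]);up=np.array([0,0,1.])
r=d*np.cos(phi)-up*np.sin(phi);xt=-d*np.sin(phi)-up*np.cos(phi);yt=np.cross(r,xt)
q=R.from_matrix(np.stack([xt,yt,r],1)).as_quat()
g=np.array([.360,.3435,0])+.026*d;g[2]=.0397
t=g+.019*xt+.035*xt
bot.command_gripper(.05,100)
bot.move_ptp(list(t+[0,0,.11]),list(q));st('above')
print(bot.move_straight(list(t),speed=.12,max_force=10));st('down')
bot.command_gripper(0.,100);st('grip')
bot.move_straight(list(t+[0,0,.10]),speed=.15)
d0=np.array([.419,-.908])
tgt=np.array([.376,.3087])+.026*d0
go(*tgt,.12,24.8,speed=.2);st('over')
cs=[];E=[]
for n,(x0,y0,x1,y1) in dict(top=(195,230,250,275),scene=(205,105,270,160)).items():
    c=camera(n);cs.append(c);np.savez(f"rc_{n}.npz",**c)
    im=cv2.resize(c["color"][y0:y1,x0:x1],None,fx=6,fy=6,interpolation=cv2.INTER_CUBIC)
    hsv=cv2.cvtColor(im,cv2.COLOR_BGR2HSV).astype(int);m=(hsv[...,0]>=18)&(hsv[...,0]<=30)&(hsv[...,1]>115)&(hsv[...,2]>130)
    m=cv2.morphologyEx(m.astype(np.uint8),cv2.MORPH_OPEN,np.ones((9,9)))
    k,L,s,ce=cv2.connectedComponentsWithStats(m);i=1+np.argmax(s[1:,4]);ys,xs=np.nonzero(L==i)
    pts=np.stack([xs,ys],1).astype(np.float32);v=cv2.fitLine(pts,cv2.DIST_L2,0,.01,.01)[:,0];dd=v[:2]*(1 if v[0]>0 else -1);p0=v[2:]
    tt=(pts-p0)@dd;e=[(p0+dd*w+.5)/6-.5+[x0,y0] for w in np.percentile(tt,[.5,99.5])];E.append(e)
    print(n,len(pts),e[0].round(1),e[1].round(1))
    im[L==i]=(255,0,255);cv2.imwrite(f"pics/rd_{n}.png",im)
print('sh',tri(cs,[E[0][0],E[1][0]]).round(4),'tip',tri(cs,[E[0][1],E[1][1]]).round(4),'want tip',np.array([.376,.3087])+.11*d0,'axis z want',.12+.019)
E
```

```text
above t 32.81 tcp [0.3709 0.324  0.0962] jaw 28.6 tilt 5.46 F [-0.1 -0.3  0.4] gap 0.0497
False
down t 33.88 tcp [ 0.3703  0.3253 -0.0136] jaw 28.68 tilt 5.5 F [-0.9 -0.2 -0.5] gap 0.0502
grip t 34.23 tcp [ 0.3703  0.3256 -0.0132] jaw 28.71 tilt 5.52 F [ 0.2 -0.5  7.5] gap 0.0229
over t 35.42 tcp [0.3863 0.285  0.084 ] jaw 24.84 tilt 0.1 F [ 1.   0.1 -2. ] gap 0.0222
top 4602 [202.1 258.6] [226.2 246.2]
scene 2346 [231.8 135.9] [246.9 142.6]
sh [0.3936 0.2651 0.1423] tip [0.4209 0.2084 0.1416] want tip [0.42209 0.20882] axis z want 0.13899999999999998
```

View pics/rd_top.png

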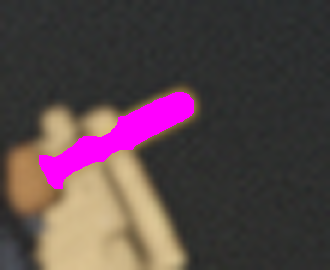

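View pics/rd_scene.png

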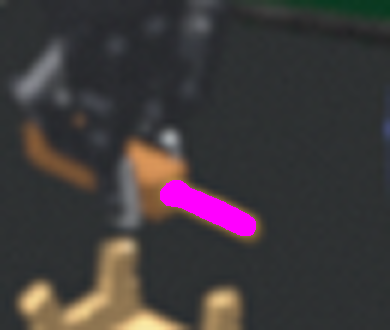

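```bash
python3 - <<'E'
from m import *
from h import *
d0=np.array([.419,-.908]);tgt=np.array([.376,.3087])+.026*d0+np.array([.0008,.0003])
go(*tgt,.035,24.8,speed=.12,f=12);st('a')
r=go(*tgt,.0185,24.8,speed=.03,f=5);st(f'seat {r}')
bot.command_gripper(.05);st('rel')
go(*tgt,.12,24.8,speed=.2)
c=camera("scene");
go(.45,-.17,.25,2.5,speed=.3)
t=camera("top")
rod_find(t,'top ')
np.savez("r2_top.npz",**t)
boxfit(t,white(90),(416,160,470,245),np.deg2rad(70),.034,label='rack top')
a=t["color"][220:310,140:260];b=c["color"][110:200,180:300]
cv2.imwrite('pics/r3.png',cv2.resize(cv2.hconcat([a,b]),None,fx=3.3,fy=3.3,interpolation=cv2.INTER_CUBIC));st()
cv2.imwrite('pics/r3t.png',t["color"])
P=cloud(t);
for (u,v) in((180,277),(185,275),(190,272),(195,270),(200,267),(205,264)): print((u,v),P[v,u].round(3))
E
```

```text
a t 36.38 tcp [0.3879 0.2855 0.0004] jaw 24.79 tilt 0.02 F [-0.1 -0.2 -3.4] gap 0.0226
seat True t 36.82 tcp [ 0.388   0.2857 -0.0113] jaw 24.79 tilt 0.09 F [-0.9 -0.9 10.6] gap 0.0222
rel t 37.2 tcp [ 0.3877  0.2854 -0.0119] jaw 24.81 tilt 0.01 F [0.1 0.  0.2] gap 0.0499
top handle px [193. 270.] rect mm [375.8 309. ] [ 28.6 103.6] ang 24.1
rack top ctr [ 524.2 -350.5] size [np.float64(136.7), np.float64(227.2)] ang 85.06 [(np.float32(82.7), np.True_), (np.float32(84.2), np.False_), (np.float32(87.1), np.True_), (np.float32(87.0), np.False_)]
 t 39.67 tcp [ 0.4497 -0.1687  0.2146] jaw 2.61 tilt 0.07 F [-0.1 -0.7 -0.4] gap 0.0502
(180, 277) [0.358 0.343 0.055]
(185, 275) [0.363 0.33  0.057]
(190, 272) [0.37  0.319 0.051]
(195, 270) [0.374 0.305 0.059]
(200, 267) [0.381 0.293 0.055]
(205, 264) [0.387 0.28  0.056]
```

View pics/r3.png

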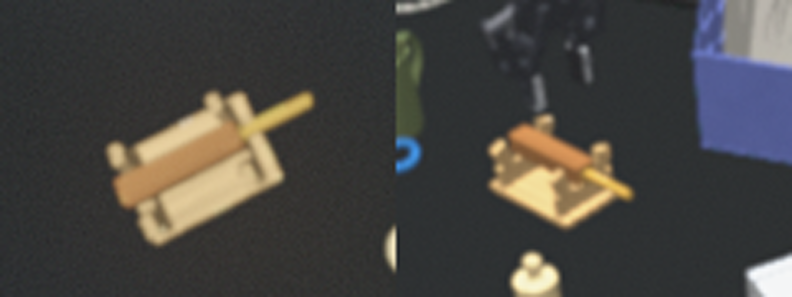

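View pics/r3t.png

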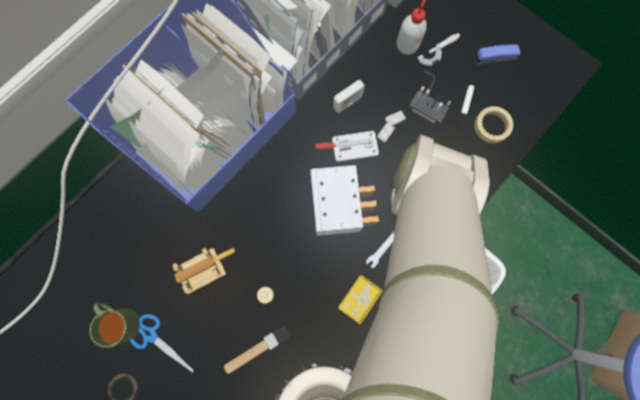

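```bash
python3 - <<'E'
from h import *
a=np.deg2rad(70.75);rx=np.array([np.cos(a),np.sin(a)]);ry=np.array([-rx[1],rx[0]]);r0=np.array([.528,-.3395])
out=[]
for n,(x0,y0,x1,y1) in dict(top=(410,160,480,245),scene=(330,255,415,312)).items():
    c=dict(np.load(f"r_{n}.npz"));F=8
    im=cv2.resize(c["color"][y0:y1,x0:x1],None,fx=F,fy=F,interpolation=cv2.INTER_CUBIC)
    def line(p,q,z,col):
        P=np.array([[*(r0+rx*p[0]+ry*p[1]),z],[*(r0+rx*q[0]+ry*q[1]),z]]);u=((proj(c,P)-[x0,y0]+.5)*F-.5).round().astype(int)
        cv2.line(im,tuple(map(int,u[0])),tuple(map(int,u[1])),col,1)
    for y in(-57,-19,19,57):
        for s in(-7.5,7.5): line((-.045,(y+s)/1000),(.045,(y+s)/1000),.034,(0,0,255))
    for y in(-.078,.078): line((-.045,y),(.045,y),.034,(0,160,0));line((-.045,y),(.045,y),0,(255,0,0))
    for x in(-.045,.045): line((x,-.078),(x,.078),.034,(0,160,0));line((x,-.078),(x,.078),0,(255,0,0))
    cv2.imwrite(f"pics/rk_{n}.png",im)
E
```

```text
(no output)
```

View pics/rk_top.png

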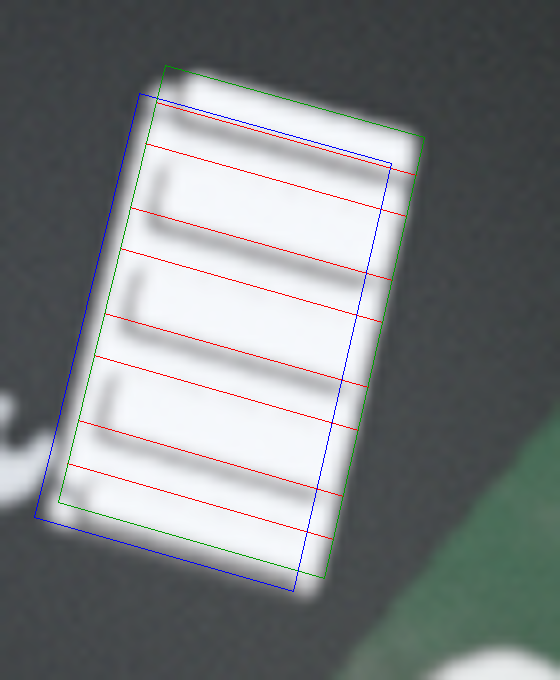

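View pics/rk_scene.png

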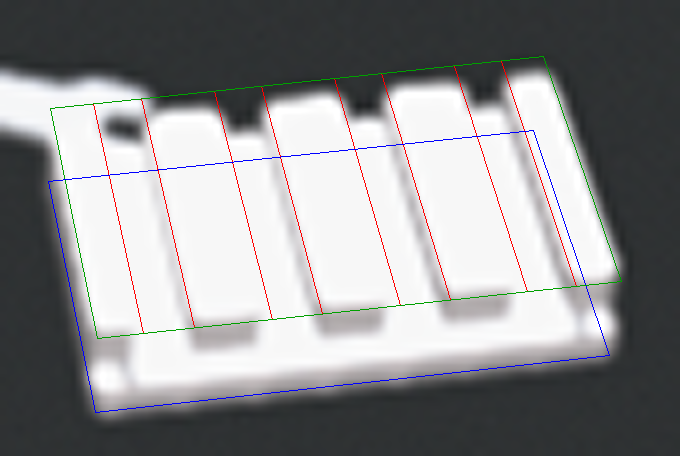

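```bash
cat >> m.py <<'E'
ra=np.deg2rad(70.75);rx=np.array([np.cos(ra),np.sin(ra)]);ry=np.array([-rx[1],rx[0]]);r0=np.array([.528,-.3395])
OFF=.0215;XG=-.076;ZG=.041
def take(ym):
    bot.command_gripper(.028,60)
    p=M(XG,ym)
    ptp(*p,.13,2.5)
    r=go(*p,ZG,2.5,speed=.1,f=5);st(f'at plaque stop={r}')
    if r: return False
    bot.command_gripper(0.,60);o=st('grip')
    if o['finger_gap']<.008: return False
    p=M(XG-.112,ym)
    r=go(*p,ZG,2.5,speed=.12,f=40);st(f'pulled stop={r}')
    if r: return False
    go(*p,.125,2.5,speed=.2);st('lifted')
    return True
def over(slot,z=.125,dx=0,dy=0,sp=.2): 
    go(*(r0+ry*(slot+dy)+rx*(dx-OFF)),z,2.5-21.75,speed=sp)
E
python3 - <<'E'
from m import *
from h import *
if take(-.02):
    over(-.057);st('over')
for n in("scene","top"):
    c=camera(n);np.savez(f"q_{n}.npz",**c)
    cv2.imwrite(f"pics/q_{n}.png",cv2.resize(c["color"][150:310,270:480],None,fx=3.5,fy=3.5,interpolation=cv2.INTER_CUBIC))
E
```

```text
at plaque stop=False t 41.77 tcp [ 0.561  -0.1337  0.0065] jaw 2.49 tilt 0.05 F [ 0.4 -0.1 -0.1] gap 0.0279
grip t 42.05 tcp [ 0.5607 -0.1336  0.0067] jaw 2.5 tilt 0.02 F [-1.5  0.4  6.9] gap 0.011
pulled stop=False t 43.13 tcp [ 0.5656 -0.2442  0.0058] jaw 2.56 tilt 0.05 F [ 0.4 -0.4 -1.4] gap 0.0112
lifted t 43.7 tcp [ 0.5655 -0.2445  0.0896] jaw 2.56 tilt 0.02 F [-0.1  0.3 -2.2] gap 0.0113
over t 44.52 tcp [ 0.5745 -0.3772  0.0892] jaw -19.16 tilt 0.12 F [-0.   0.8 -0.8] gap 0.0112
```

View pics/q_scene.png

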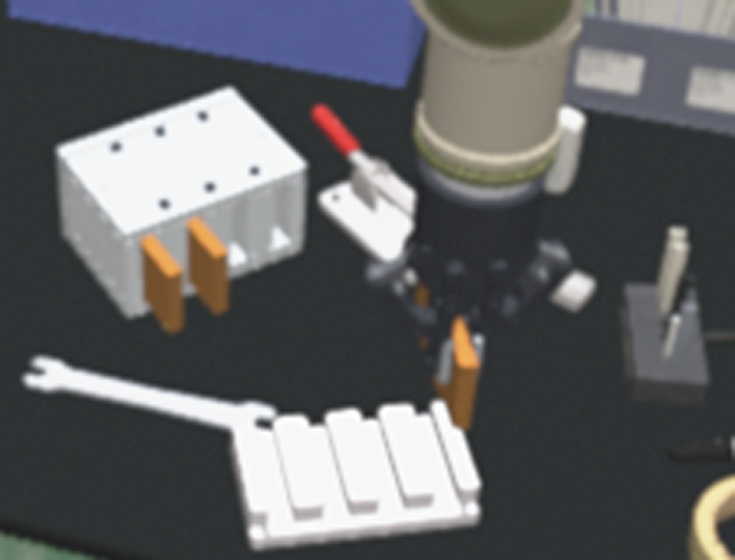

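View pics/q_top.png

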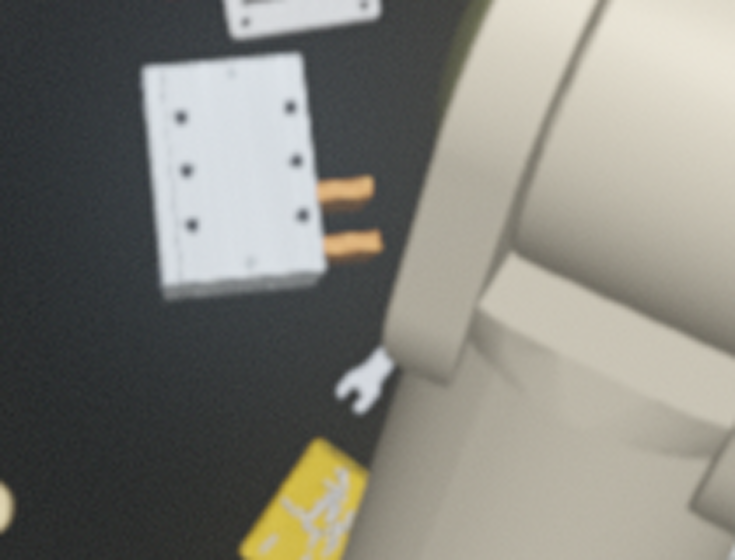

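```bash
python3 - <<'E'
from m import *
from h import *
over(-.057,.066,sp=.15)
c=camera("scene");cv2.imwrite("pics/i1.png",cv2.resize(c["color"][220:310,330:430],None,fx=6,fy=6,interpolation=cv2.INTER_CUBIC))
p=r0+ry*-.057-rx*OFF
r=go(*p,.038,-19.25,speed=.04,f=7);st(f'insert {r}')
c=camera("scene");cv2.imwrite("pics/i2.png",cv2.resize(c["color"][220:310,330:430],None,fx=6,fy=6,interpolation=cv2.INTER_CUBIC))
E
```

```text
insert True t 45.82 tcp [ 0.5744 -0.3783  0.0057] jaw -19.24 tilt 0.07 F [-0.5  2.2  6.2] gap 0.0113
```

View pics/i1.png

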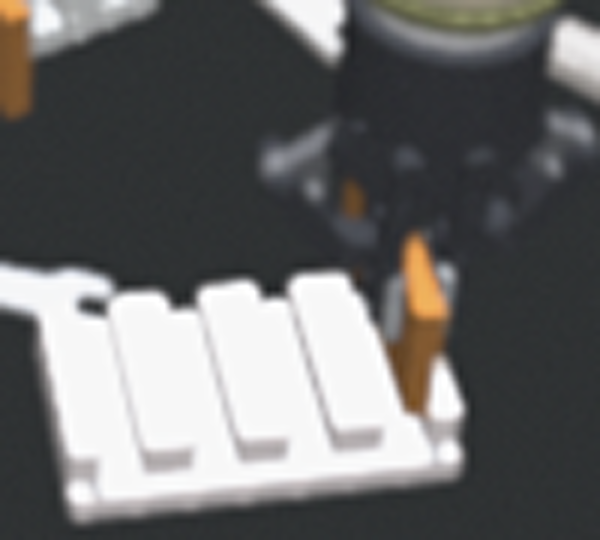

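View pics/i2.png

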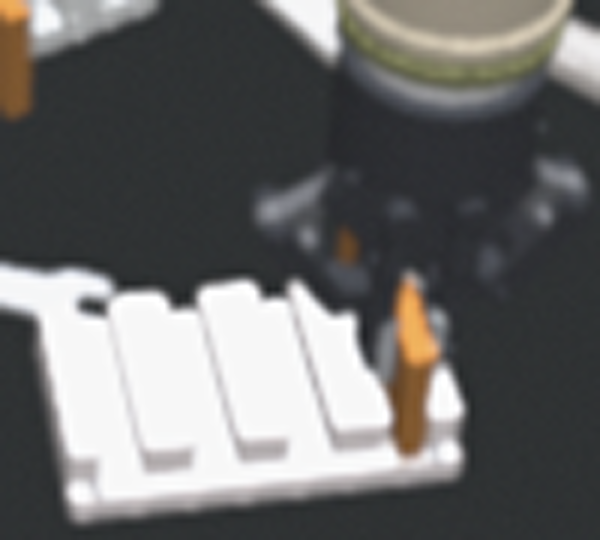

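```bash
python3 - <<'E'
from m import *
from h import *
o=readout.get_obs();x,y=o['eef_pos'][:2]
bot.command_gripper(.024);st('rel')
go(x,y,.125,-19.25,speed=.15)
if take(.02):
    over(-.019);over(-.019,.066,sp=.15)
    p=r0+ry*-.019-rx*OFF
    r=go(*p,.038,-19.25,speed=.04,f=7);st(f'insert {r}')
c=camera("scene");cv2.imwrite("pics/i3.png",cv2.resize(c["color"][200:310,270:430],None,fx=4.5,fy=4.5,interpolation=cv2.INTER_CUBIC))
E
```

```text
rel t 46.15 tcp [ 0.574  -0.3779  0.0051] jaw -19.24 tilt 0.12 F [0.4 0.5 0. ] gap 0.0241
at plaque stop=False t 49.11 tcp [ 0.521  -0.1355  0.0064] jaw 2.49 tilt 0.04 F [0.2 0.6 0.6] gap 0.0283
grip t 49.39 tcp [ 0.5207 -0.1353  0.0066] jaw 2.5 tilt 0.03 F [-2.7  0.5  6.8] gap 0.0111
pulled stop=False t 50.48 tcp [ 0.5257 -0.246   0.0059] jaw 2.56 tilt 0.05 F [ 0.1 -0.2 -1.2] gap 0.0112
lifted t 51.04 tcp [ 0.5256 -0.2463  0.0897] jaw 2.56 tilt 0.02 F [-0.3 -1.1 -2. ] gap 0.0112
insert True t 52.95 tcp [ 0.5389 -0.3659  0.0056] jaw -19.24 tilt 0.02 F [-0.4  0.8  5. ] gap 0.0109
```

View pics/i3.png

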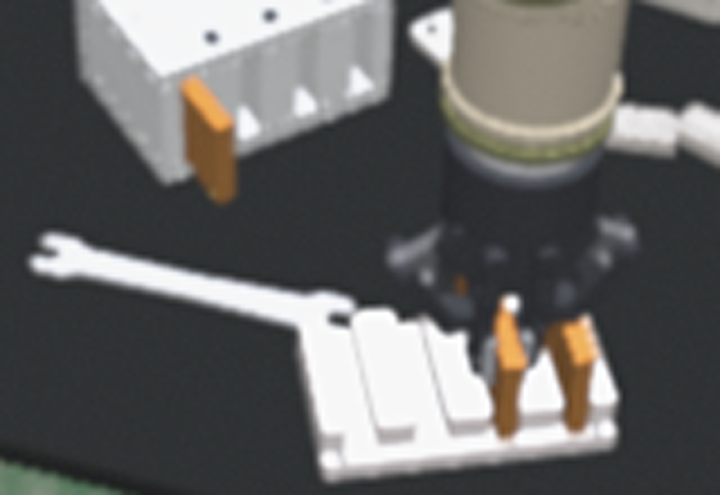

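Plaque 3 is fully down in the second slot, at zoomed pixel (508,390), with the insertion depth at floor level. Next is plaque 4, into the slot at y = +57 mm to keep clearance.

```bash
python3 - <<'E'
from m import *
from h import *
o=readout.get_obs();x,y=o['eef_pos'][:2]
bot.command_gripper(.024);st('rel')
go(x,y,.125,-19.25,speed=.15)
if take(.06):
    over(.057);over(.057,.066,sp=.15)
    p=r0+ry*.057-rx*OFF
    r=go(*p,.038,-19.25,speed=.04,f=7);st(f'insert {r}')
    bot.command_gripper(.024);st('rel')
    go(*p,.15,-19.25,speed=.15)
    bot.move_straight([.45,.10,.25],list(quat(2.5)),speed=.3)
for n in("scene","top"):
    c=camera(n);np.savez(f"f_{n}.npz",**c);cv2.imwrite(f"pics/f_{n}.png",c["color"])
    if n=="scene": cv2.imwrite("pics/f1.png",cv2.resize(c["color"][230:310,330:420],None,fx=6,fy=6,interpolation=cv2.INTER_CUBIC))
    else: cv2.imwrite("pics/f2.png",cv2.resize(c["color"][160:250,400:480],None,fx=6,fy=6,interpolation=cv2.INTER_CUBIC))
st()
E
```

```text
rel t 53.28 tcp [ 0.5382 -0.3654  0.005 ] jaw -19.23 tilt 0.11 F [-0.5  1.4  0.8] gap 0.0242
at plaque stop=False t 56.19 tcp [ 0.481  -0.1373  0.0063] jaw 2.48 tilt 0.03 F [-0.1  0.   0.3] gap 0.0281
grip t 56.48 tcp [ 0.4807 -0.137   0.0066] jaw 2.51 tilt 0.02 F [-1.9 -0.3  6.3] gap 0.011
pulled stop=False t 57.56 tcp [ 0.4856 -0.2478  0.0059] jaw 2.56 tilt 0.05 F [-0.1  0.4 -0.3] gap 0.0115
lifted t 58.12 tcp [ 0.4857 -0.2481  0.0897] jaw 2.56 tilt 0.02 F [-0.6  0.4 -2.1] gap 0.0113
insert True t 59.9 tcp [ 0.4671 -0.3409  0.0055] jaw -19.24 tilt 0.02 F [-0.2  0.8  5.7] gap 0.0112
rel t 60.18 tcp [ 0.4666 -0.3405  0.0051] jaw -19.24 tilt 0.1 F [-0.  -0.8 -0.6] gap 0.0241
 t 62.86 tcp [0.4499 0.0988 0.2497] jaw 2.38 tilt 0.04 F [-0.9  0.6 -0.4] gap 0.024
```

View pics/f1.png

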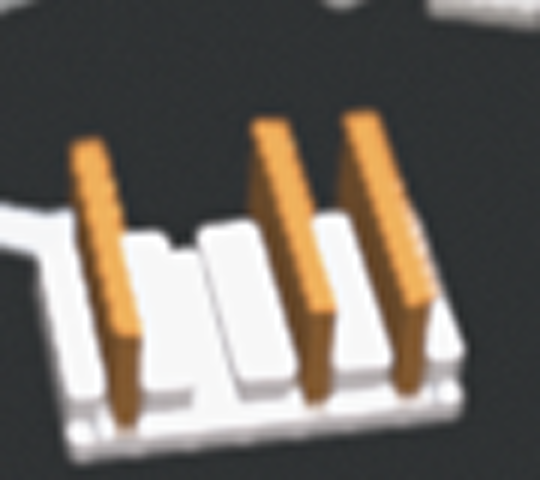

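View pics/f2.png

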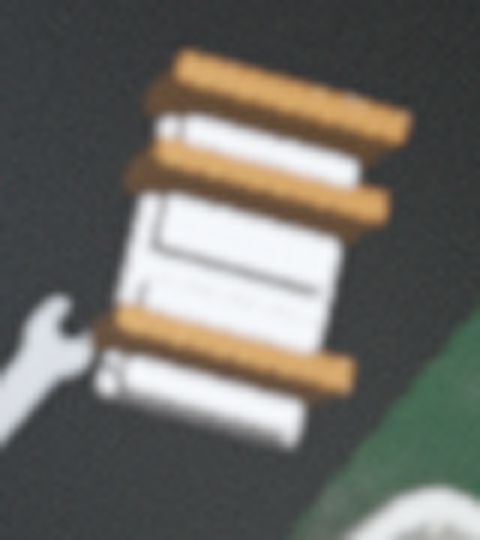

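View pics/f_scene.png

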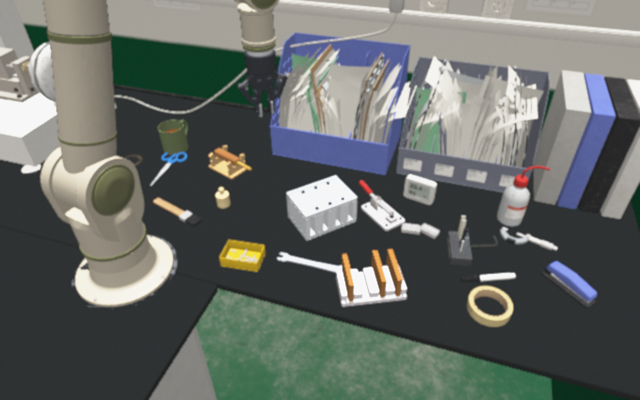

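View pics/f_top.png

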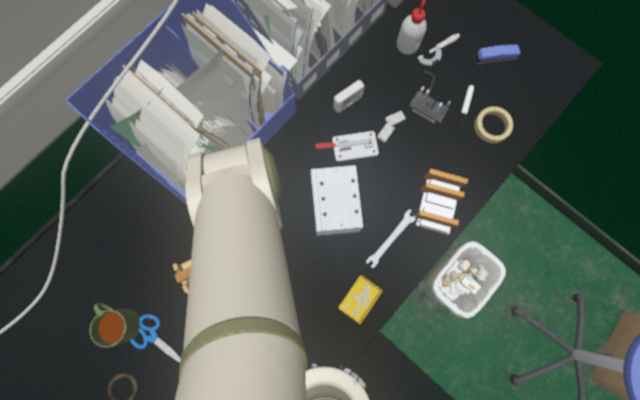

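```bash
python3 - <<'E'
from m import *
from h import *
bot.move_straight([.5,-.02,.25],list(quat(2.5)),speed=.3)
c=camera("top");rod_find(c,'top ')
cv2.imwrite("pics/g_t.png",cv2.resize(c["color"][140:310,140:480],None,fx=2.3,fy=2.3,interpolation=cv2.INTER_CUBIC))
P=cloud(c);hsv=cv2.cvtColor(c["color"],cv2.COLOR_BGR2HSV).astype(int)
m=(hsv[...,0]<22)&(hsv[...,0]>6)&(hsv[...,1]>100)&(P[...,2]>.066)&(P[...,2]<.085)&(P[...,1]<-.25)&(P[...,0]>.4)&(P[...,0]<.7)
n,L,s,ce=cv2.connectedComponentsWithStats(m.astype(np.uint8))
for i in range(1,n):
    if s[i,4]>60:
        q=P[L==i];r=cv2.minAreaRect((q[:,:2]*1000).astype(np.float32));v=np.array(r[0])/1000-r0
        a=r[2]+(90 if r[1][0]<r[1][1] else 0)
        print('plaque rack xy mm',(v@rx*1000).round(1),(v@ry*1000).round(1),'size',np.round(r[1],1),'ang',round(a,1),'z',np.median(q[:,2]).round(4))
a0=dict(np.load("top0.npz"))
for (n_,w) in (('spanner',(365,205,415,268)),('clamp',(315,128,380,162))):
    d=cv2.absdiff(c["color"],a0["color"])[w[1]:w[3],w[0]:w[2]];print(n_,'mean diff',d.mean().round(1))
st()
E
```

```text
top handle px [194. 270.] rect mm [376.1 308.8] [ 29.7 103.3] ang 23.21
plaque rack xy mm 3.2 -56.0 size [100.   14.7] ang 70.2 z 0.0742
plaque rack xy mm 3.4 -16.3 size [100.   11.9] ang 73.7 z 0.0738
plaque rack xy mm 2.7 58.0 size [99.3 12. ] ang 71.7 z 0.0738
spanner mean diff 19.9
clamp mean diff 69.7
 t 63.49 tcp [ 0.4996 -0.02    0.2497] jaw 2.46 tilt 0.05 F [0.2 0.5 0.5] gap 0.0242
```

View pics/g_t.png

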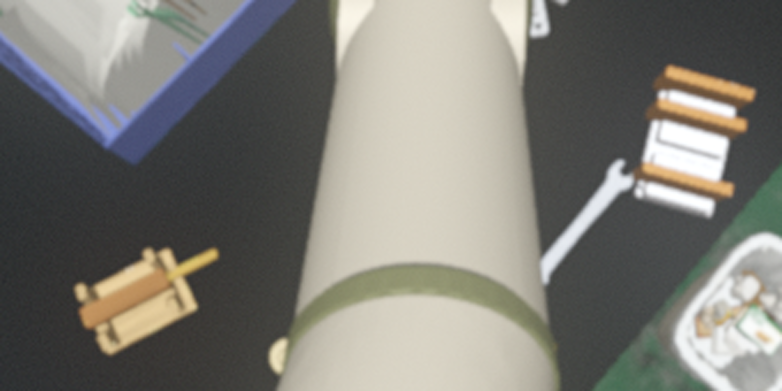

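```bash
python3 - <<'E'
from m import *
from h import *
a=cv2.imread("pics/f_top.png");b=cv2.imread("pics/top0.png")
for n_,w in (('spanner',(365,205,412,268)),('clamp',(315,128,380,162))): print(n_,cv2.absdiff(a,b)[w[1]:w[3],w[0]:w[2]].mean().round(1))
bot.sleep(.5);bot.sign_off()
E
```

```text
spanner 2.1
clamp 1.8
the job is handed in; nothing more can be done
```

I pushed all three plaques (2, 3 and 4; cavity 1 was empty) out from behind. They now stand in the rack slots at y = −57, −19 and +57 mm, the rod is back in its cradle, and the job was handed in at about 64 s.

**Last checks**
- **Plaques:** from the top camera's depth readings, their top edges are at z ≈ 74 mm, so they are fully down. They sit about 3 mm along from slot centre and 1 to 3 mm across, and are turned 3° at most from the slots.
- **Rod:** it lies level within about 2 mm and 1° of where it started.
- **Spanner and clamp:** the last unobstructed pictures match the first ones. In the very last top view the arm hid the clamp and part of the spanner, so I compared against the picture just before it.

**What went wrong or disagreed**
- **Fingertip height:** the real fingertips sat about 35 mm above the reported TCP, so my first grasp missed the rod. I measured the offset by touching the bench and corrected for it.
- **First pushes:** the first two pushes stopped early on a force spike, so I repeated them with a higher limit.
- **Rod knocked:** after I returned the rod, it was found about 38 mm back and nose-down in its cradle, probably the announced knock. I regripped it and seated it again.
- **Cameras:** the two views differed by about 4 mm in y on the mould and rack. I used a value between them that favoured the top camera, and the guarded insertions showed no problem from it.

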